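Reload the reagent bay and fit its cover under the lip

ROBOT

A 7-joint arm with a two-finger parallel gripper is mounted at the origin on the work surface. World frame = base frame: x ahead of the robot, y to its left, z up, the work surface at z = 0. Lengths are in m, angles in rad, forces in N, time in s.
With the tool pointing down it reaches from about 0.35 to 0.9 m from the base axis. Payload 8.1 kg.
Tool frame: the origin (TCP) lies midway between the tips of the shut fingers; the grasp point (between the pads) lies arm.grip_point_offset behind it (arm.grip_point_offset is the distance from the TCP to the grasp point, in m); y points along the fingers, z is the direction in which the jaws open and shut, and the axes are right-handed (so a half turn about y gives the same grasp; the last joint's range is limited). The gripper opens to 92 mm and grips with 3 to 60 N. Pads are 19 mm wide; open, the fingers measure 130 mm over their backs; the gripper's body (75 mm by 190 mm) begins 47 mm behind the grasp point.
Start: joints at [-1.256, 0.434, 0.025, 1.573, -0.012, 1.134, -0.075], TCP at [0.254, 0.571, 0.227] pointing down, gripper open.
Joint ranges: [-2.62, 2.62], [-0.44, 2.09], [-1.27, 1.32], [0.08, 2.57], [-1.32, 4.46], [0.12, 2], [-2.74, 2.74]. Speed limits (rad/s): [2.22, 2.22, 3.01, 3.01, 3.14, 3.14, 3.14].

INTERFACE

Orientations are given as a rotation vector (axis times angle).
In Python, from cell import arm, get_image, camera_info gives the robot as it stands.
- The arm moves only by the tool carry_out, never from a script. Its argument "steps" is one flat list of numbers, 5 for each row, row after row: the opening, from 0 (shut) to 1 (fully open), then the shift along the world's x, y, z in units of 0.1 m (1.0 is 0.1 m), then the turn about the world's z in units of 45 degrees (1.0 is 45 degrees). In form: [hand, dx, dy, dz, spin, hand, dx, dy, dz, spin, ...]. A call has 1 to 12 rows; each row is the pose to reach, as a shift and turn from the pose commanded when the call began; what a row does not reach only later rows make up. A row lasts 1/10 s, in which the tool goes at most 50 mm and 8.59 degrees, less where a joint would pass 70% of its speed; a pose out of reach is approached as far as the arm can. A call with a number of a shift or a turn outside -1 to 1 is refused whole. A call with a gripper value outside its range is refused whole. The fingers move at their own pace and stop on an object; "grip_force" is the grip in N (left out, the last holds). Time passes only in rows, so rows that repeat a pose let the fingers close. It gives the time, the measured TCP pose, the force and the opening at its end, in the units of the state.
- arm.observe(): the state, without advancing time (a new reading comes with each control period).
- get_image(name): name is "scene" or "top" or "wrist"; returns (picture, depth): 384x512x3 uint8, red, green, blue; 384x512 float32, m along the optical axis (not along the pixel's ray), 0 where there is no reading.
- camera_info(name): a dict with "fovy" (degrees; the focal length in pixels is half the picture's height over the tangent of half this angle, whatever the lens; pixels are square), "cx", "cy" (the principal point, pixels), "R" (3x3) and "t" (3): a world point X has camera coordinates R X + t; the wrist camera has in their place "tool_from_camera" (4x4, takes a point from camera to tool coordinates, whose origin is the TCP and whose axes are the tool frame's). Camera axes: x right, y down, z forward; pixel columns grow to the right and rows downward; lengths in m; the calibration is good to about 2 mm. The wrist camera is an equidistant fisheye: a pixel r from the principal point sees the ray r / f radians off the axis. A picture is of the moment at which its call begins: read the wrist's pose just before it. camera_info takes no time and is no camera call.
- arm.sign_off(): hands the job in, once; it reports no verdict.
The state is a dict: "clock": time; "joints": joint angles; "dq": joint speeds; "joint_efforts": joint torques, N m; "position": TCP position; "ee_rot": TCP orientation; "force": force on the tool from outside, world axes, zero at the start; "ft_torque": the same for the moment, N m; "width": opening from 0.0 (shut) to 1.0 (fully open).
Only numpy, scipy, OpenCV 4.12 (cv2) and the standard library are available. Lean on these libraries where they do the work, as an engineer would, in place of code of your own. Each camera call takes 0.05 s, during which the arm holds its last target. There are 200 camera calls.

TASK

The red and blue capped reagent bottles stand in each other's holders in the analyser's bay: swap them, then stand every bottle waiting on the bench upright in the holder of its cap's colour. Then close the bay with the loose cover plate: tilt it, slide its black-striped tongue edge in under the console's overhanging lip, rotate it down flat into its recess and let go. Leave the tube rack, the mouse and the barcode scanner where they are.

Things in the scene. Friction and masses are not known exactly. Their poses are not given: they have to be found in the camera images.
- analyser: white analyser reagent module, fixed, 208 x 300 mm, 137 mm high. Origin on the bench under the centre of the cover recess; x from the console over the open bay to the far rim, y along the row of holders, z up. Console block x -130 to -70 mm, top z 137. Bay between the ledges: x -52 to 56, |y| below 133, floor z 20
- analyser_lip (a point): middle of the lower edge of the lip that overhangs the bay from the console's inner face: analyser x -54, z 129 mm. The lip spans x -70 to -54 over the whole width, underside z 129, top z 137
- analyser_recess (a point): centre of the cover's recess, level with the grey ledge that carries the cover (analyser z 115 mm). Recess 140 mm in x (-70, console face, to 70) by 284 mm in y; ledge all round, under the lip from x -70 to -52, far x 56 to 70, sides |y| 133 to 142. Side rims (|y| 142 to 150) and far rim (x 70 to 78) have tops at z 125
- holder_red: red bottle holder, fixed on the bay floor: square tray 50 x 50 mm, 12 mm high, wall 3 mm (44 mm inside), floor 3 mm thick. Origin at the centre of its underside, axes parallel to the analyser's. Five holders, 53 mm apart in a row at analyser x 2 mm, in varying order of colours; a red label on the far rim repeats the colour
- bottle_red: amber reagent bottle with a red cap, 82 mm high, about 0.12 kg, bottom-heavy: body diameter 38 mm up to 46 mm, neck 26 mm, cap diameter 32 mm from 58 mm to 82 mm. Origin at the centre of its base, z up; stands at the start in the blue holder
- holder_blue: blue bottle holder, fixed on the bay floor: square tray 50 x 50 mm, 12 mm high, wall 3 mm (44 mm inside), floor 3 mm thick. Origin at the centre of its underside, axes parallel to the analyser's. Five holders, 53 mm apart in a row at analyser x 2 mm, in varying order of colours; a blue label on the far rim repeats the colour
- bottle_blue: amber reagent bottle with a blue cap, 82 mm high, about 0.12 kg, bottom-heavy: body diameter 38 mm up to 46 mm, neck 26 mm, cap diameter 32 mm from 58 mm to 82 mm. Origin at the centre of its base, z up; stands at the start in the red holder
- holder_green: green bottle holder, fixed on the bay floor: square tray 50 x 50 mm, 12 mm high, wall 3 mm (44 mm inside), floor 3 mm thick. Origin at the centre of its underside, axes parallel to the analyser's. Five holders, 53 mm apart in a row at analyser x 2 mm, in varying order of colours; a green label on the far rim repeats the colour
- bottle_green: amber reagent bottle with a green cap, 82 mm high, about 0.12 kg, bottom-heavy: body diameter 38 mm up to 46 mm, neck 26 mm, cap diameter 32 mm from 58 mm to 82 mm. Origin at the centre of its base, z up; waits on the bench on a blue pad, or is absent (None from the start)
- holder_yellow: yellow bottle holder, fixed on the bay floor: square tray 50 x 50 mm, 12 mm high, wall 3 mm (44 mm inside), floor 3 mm thick. Origin at the centre of its underside, axes parallel to the analyser's. Five holders, 53 mm apart in a row at analyser x 2 mm, in varying order of colours; a yellow label on the far rim repeats the colour
- bottle_yellow: amber reagent bottle with a yellow cap, 82 mm high, about 0.12 kg, bottom-heavy: body diameter 38 mm up to 46 mm, neck 26 mm, cap diameter 32 mm from 58 mm to 82 mm. Origin at the centre of its base, z up; waits on the bench on a blue pad, or is absent (None from the start)
- holder_white: white bottle holder, fixed on the bay floor: square tray 50 x 50 mm, 12 mm high, wall 3 mm (44 mm inside), floor 3 mm thick. Origin at the centre of its underside, axes parallel to the analyser's. Five holders, 53 mm apart in a row at analyser x 2 mm, in varying order of colours; a white label on the far rim repeats the colour
- bottle_white: amber reagent bottle with a white cap, 82 mm high, about 0.12 kg, bottom-heavy: body diameter 38 mm up to 46 mm, neck 26 mm, cap diameter 32 mm from 58 mm to 82 mm. Origin at the centre of its base, z up; waits on the bench on a blue pad, or is absent (None from the start)
- cover: loose white cover plate of the bay, 134 x 276 mm and 6 mm thick, about 0.28 kg, lying flat on the bench at the start. Origin at the centre of its underside, z up, x from the black tongue edge (x -67) to the other edge, y along it. Blue grip bar in its middle: 14 mm thick in x, 90 mm in y, top 36 mm above the origin. A rib 18 mm high stands along the other edge at x 58 to 64
- cover_tongue (a point): middle of the lower corner of the cover's tongue edge (the long edge with the black stripe), 67 mm from the cover's origin in its -x
- tube_rack: white wire rack with blood tubes (not to be moved), 96 x 156 mm, 108 mm high; origin under its centre
- mouse: black computer mouse (not to be moved), 105 x 58 mm, 32 mm high; origin under its centre
- scanner: grey and black handheld barcode scanner lying on the bench (not to be moved), 175 mm long, 66 mm wide, 36 mm high; origin under its middle

How it is judged:
On the way, in this order (a step that is already met when the one before it is completed fails the run):
1. every bottle present stands upright in the holder of its colour (horizontal distance between bottle_red and holder_red below 0.009 m and z of bottle_red in the frame of holder_red between -0.001 and 0.009 m and angle between each of bottle_red, bottle_blue, bottle_green, bottle_yellow, bottle_white's own z axis and vertical below 0.12 rad and horizontal distance between bottle_blue and holder_blue below 0.009 m and z of bottle_blue in the frame of holder_blue between -0.001 and 0.009 m and horizontal distance between bottle_green and holder_green below 0.009 m and z of bottle_green in the frame of holder_green between -0.001 and 0.009 m and horizontal distance between bottle_yellow and holder_yellow below 0.009 m and z of bottle_yellow in the frame of holder_yellow between -0.001 and 0.009 m and horizontal distance between bottle_white and holder_white below 0.009 m and z of bottle_white in the frame of holder_white between -0.001 and 0.009 m), for 0.2 s.
2. the cover is tilted with its tongue edge at least 4 mm in under the lip (angle between cover's own z axis and vertical between 0.05 and 0.5 rad and x of cover_tongue in the frame of analyser below -0.058 m and z of cover_tongue in the frame of analyser between 0.111 and 0.126 m and y of cover_tongue in the frame of analyser between -0.015 and 0.015 m), for 0.05 s.
At the end, for the whole second after the job is handed in: Each bottle present upright (0.12 rad), within 9 mm of the centre of its colour's holder and down on its floor; cover flat (0.03 rad), at rest on its ledge (height within 3 mm), tongue 4 mm or more under the lip, centred within 7 mm across, 9 mm along (all of step 1 and angle between cover's own z axis and vertical below 0.03 rad and z of cover in the frame of analyser between 0.112 and 0.118 m and x of cover in the frame of analyser between -0.007 and 0.007 m and y of cover in the frame of analyser between -0.009 and 0.009 m and x of cover_tongue in the frame of analyser below -0.058 m and linear speed of cover below 0.02 m/s); the robot touches nothing.
It fails at once if tube rack moved more than 30 mm (distance of tube_rack from where it was at the start of the episode above 0.03 m).
It fails at once if mouse moved more than 30 mm (distance of mouse from where it was at the start of the episode above 0.03 m).
It fails at once if barcode scanner moved more than 30 mm (distance of scanner from where it was at the start of the episode above 0.03 m).
Of bottle_green, bottle_yellow, bottle_white only 1 to 3 are there at a start; the rules pass over those that are not, and their reading is None.
At some moment in a run one of cover, bottle_green, bottle_yellow, bottle_white may be knocked a few centimetres aside while the robot is not near it.
It also fails if it takes over 210 s, if anything falls off the work surface, if the arm or the gripper's body presses on something with over 40 N, if the wrist force passes 120 N, or if a joint passes its speed limit or range.

## Working session

There is one attempt and no reset: what is moved stays moved. The work goes in short steps, Python scripts to look and compute and a tool call to move; the robot and the scene stay as the last step left them, time stands still between calls to the robot, and variables do not carry over. Pictures are saved under pics/ and viewed, about 12 in all and at most 16, crops included, and the job is handed in when it is done.

Besides the shell and the picture viewer there is one more tool, called after "Call:" by a JSON object that holds its "name" and its "arguments", one argument or row to a line. carry_out: Moves the arm, as the interface text tells. Shifts and turns lie within -1 to 1; 1 stands for 0.1 m of shift or 45 degrees of turn. Its arguments: {"type":"object","properties":{"steps":{"type":"array","items":{"type":"number"}},"grip_force":{"type":"number"}},"required":["steps"]}

```bash
mkdir -p pics; ls
cat > h.py <<'E'
import numpy as np, cv2
from cell import arm,get_image,camera_info
from scipy.spatial.transform import Rotation as Ro
def save(n,im): cv2.imwrite('pics/'+n+'.png',cv2.cvtColor(im,cv2.COLOR_RGB2BGR))
def pts(name,dep):
    c=camera_info(name);h,w=dep.shape;f=h/2/np.tan(np.radians(c['fovy']/2))
    v,u=np.mgrid[0:h,0:w]
    P=np.stack([(u-c['cx'])/f*dep,(v-c['cy'])/f*dep,dep],-1)
    return (P-np.array(c['t']))@np.array(c['R'])
def ray(name,u,v,z):
    c=camera_info(name);f=192/np.tan(np.radians(c['fovy']/2));R=np.array(c['R'])
    o=-R.T@np.array(c['t']);d=R.T@np.array([(u-c['cx'])/f,(v-c['cy'])/f,1]);return o+d*(z-o[2])/d[2]
E
python3 - <<'E'
from h import *
for n in('scene','top'):
    im,d=get_image(n);save(n+'0',im);np.savez('pics/'+n+'0.npz',im=im,d=d)
    c=camera_info(n);print(n,c)
print(camera_info('wrist'));print(arm.observe(),arm.grip_point_offset)
a=cv2.imread('pics/scene0.png');b=cv2.imread('pics/top0.png')
E
```

```text
pics
scene {'fovy': 55.59116167042627, 'cx': 254.68998885212307, 'cy': 194.05912978471503, 'R': array([[ 0.77157974,  0.63588701, -0.01767565],
       [ 0.3623302 , -0.46214721, -0.8094052 ],
       [-0.522859  ,  0.61811623, -0.58698449]]), 't': array([-0.33983608, -0.18748433,  1.58176265])}
top {'fovy': 48.214503541378114, 'cx': 257.2549389017741, 'cy': 190.76707138058063, 'R': array([[ 0.02551913, -0.99966775, -0.00362714],
       [-0.97535715, -0.0241028 , -0.2193114 ],
       [ 0.21915111,  0.0091344 , -0.97564817]]), 't': array([-0.12112109,  0.58831254,  1.09845341])}
{'fovy': 65.70646984690485, 'cx': 256.08720004178315, 'cy': 189.51065343533037, 'tool_from_camera': array([[ 4.59268032e-04,  9.59324087e-01,  2.82306723e-01,
        -7.53522882e-02],
       [-3.06598818e-04, -2.82306605e-01,  9.59324182e-01,
        -1.59129192e-01],
       [ 9.99999848e-01, -5.27141838e-04,  1.64473233e-04,
        -3.19558750e-04],
       [ 0.00000000e+00,  0.00000000e+00,  0.00000000e+00,
         1.00000000e+00]])}
{'clock': 0.1, 'joints': array([-1.25562311,  0.43513145,  0.02501345,  1.57399541, -0.01158932,
        1.13402558, -0.07512963]), 'dq': array([-0.00046498, -0.00249474,  0.00094734, -0.00101952,  0.00027587,
        0.00093824, -0.000603  ]), 'joint_efforts': array([ 3.66402368e-03, -6.69133973e+01,  9.88188833e-01, -3.15147150e+01,
       -6.05150289e-02,  3.73821112e-02,  8.29488363e-05]), 'position': array([0.25346493, 0.57079259, 0.22604165]), 'ee_rot': array([-1.54724072,  0.32796276, -0.32774075]), 'force': array([-0.24301704, -0.41558102, -0.33444527]), 'ft_torque': array([0.0088989 , 0.00278493, 0.02132688]), 'width': 0.999321242257402} 0.0188
```

View pics/top0.png

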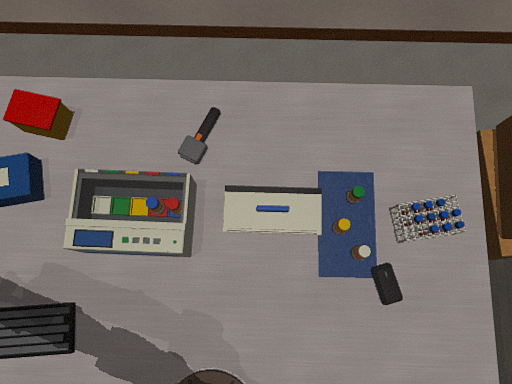

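View pics/scene0.png

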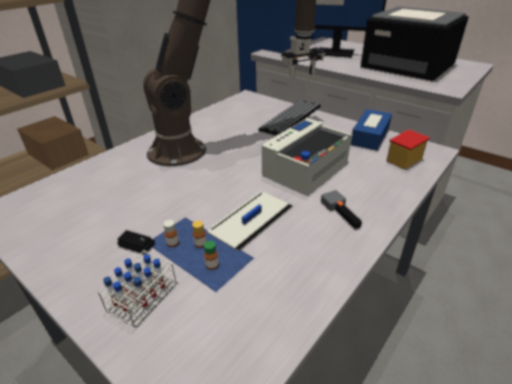

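The top view shows the analyser with its console towards the robot and its holders, left to right, white/green/yellow/then blue and red caps. The cover's black stripe is on the far side, so it needs a ~180° turn. Green, yellow and white bottles stand on the pad at (357,193), (344,226) and (362,252). The scene view agrees. Now the measurements.

```bash
cat > m.py <<'E'
from h import *
def capmasks(im):
    hsv=cv2.cvtColor(im,cv2.COLOR_RGB2HSV);H,S,V=[hsv[...,i].astype(int) for i in range(3)]
    return dict(red=((H<8)|(H>172))&(S>150)&(V>70),blue=(H>105)&(H<130)&(S>150)&(V>90),green=(H>50)&(H<85)&(S>120)&(V>50),yellow=(H>18)&(H<35)&(S>150)&(V>120),white=(S<50)&(V>130))
def blobs(mask,P,zlo,zhi,mina=15):
    m=(mask&(P[...,2]>zlo)&(P[...,2]<zhi)).astype(np.uint8)
    n,l,s,c=cv2.connectedComponentsWithStats(m)
    out=[]
    for i in range(1,n):
        if s[i,4]>=mina:
            q=P[l==i];out.append((s[i,4],np.round(c[i]).astype(int),np.round((q.min(0)+q.max(0))/2,4),np.round(np.ptp(q,axis=0),3),np.round(np.median(q,0),3)))
    return out
E
python3 - <<'E'
from m import *
D=np.load('pics/top0.npz');im,d=D['im'],D['d'];P=pts('top',d)
M=capmasks(im)
for k in M:
    for b in blobs(M[k],P,0.02,0.13,6):
        if 60<b[1][0]<390: print(k,*b)
# rectangles
def rect(mask,name):
    m=cv2.morphologyEx(mask.astype(np.uint8),cv2.MORPH_OPEN,np.ones((2,2)))
    n,l,s,c=cv2.connectedComponentsWithStats(m)
    i=1+np.argmax(s[1:,4]);q=P[l==i]
    r=cv2.minAreaRect((q[:,:2]*1000).astype(np.float32));print(name,s[i,4],r,np.median(q[:,2]),cv2.boxPoints(r).round(0).tolist())
u=np.mgrid[0:384,0:512][1]
rect((P[...,2]>0.003)&(P[...,2]<.012)&(u>210)&(u<325)&(im.min(2)>100),'cover')
rect((u>60)&(u<205)&(P[...,2]>0.1)&(P[...,2]<.15),'analyser')
rect((u>60)&(u<205)&(P[...,2]>0.129)&(P[...,2]<.145),'console')
rect((u>60)&(u<205)&(P[...,2]>0.118)&(P[...,2]<.129),'rims')
for x,y in [(0.5,0)]: pass
I=cv2.resize(im[155:265,55:205],None,fx=5,fy=5,interpolation=cv2.INTER_CUBIC);save('crop1',I)
E
```

```text
red 29 [152 173] [0.6179 0.1675 0.1247] [0.006 0.033 0.01 ] [0.618 0.164 0.127]
red 242 [166 206] [0.5465 0.1473 0.0648] [0.051 0.099 0.089] [0.541 0.143 0.069]
blue 24 [172 174] [0.6177 0.1137 0.1264] [0.004 0.034 0.006] [0.617 0.114 0.126]
blue 102 [151 202] [0.5447 0.1685 0.1056] [0.029 0.029 0.011] [0.546 0.168 0.105]
blue 113 [271 208] [ 0.5508 -0.1492  0.0358] [0.01  0.086 0.011] [ 0.551 -0.145  0.036]
blue 35 [172 215] [0.53   0.1229 0.0301] [0.017 0.035 0.016] [0.524 0.13  0.03 ]
green 24 [111 172] [0.6191 0.2738 0.1265] [0.004 0.033 0.006] [0.619 0.272 0.127]
green 110 [358 191] [ 0.593  -0.3765  0.0791] [0.028 0.03  0.018] [ 0.593 -0.376  0.082]
green 293 [120 205] [0.5485 0.2749 0.0287] [0.051 0.053 0.017] [0.549 0.275 0.024]
yellow 35 [132 172] [0.6194 0.2205 0.1264] [0.008 0.034 0.007] [0.619 0.219 0.127]
yellow 258 [139 206] [0.5477 0.2214 0.0292] [0.051 0.051 0.018] [0.546 0.223 0.024]
yellow 106 [344 224] [ 0.5039 -0.3363  0.0814] [0.027 0.028 0.009] [ 0.504 -0.336  0.082]
white 146 [ 73 193] [0.5609 0.3668 0.1245] [0.127 0.011 0.009] [0.56  0.366 0.125]
white 38 [ 91
[... 417 characters left out ...]
0.3027220666408539) 0.006240097931538332 [[336.0, -15.0], [337.0, -292.0], [600.0, -291.0], [598.0, -14.0]]
analyser 5773 ((517.5792846679688, 130.5689239501953), (547.7266235351562, 276.8616638183594), 80.57691955566406) 0.13556945293251552 [[336.0, -117.0], [609.0, -162.0], [699.0, 378.0], [426.0, 423.0]]
console 3684 ((439.514404296875, 143.5205535888672), (547.7266845703125, 118.55900573730469), 80.57284545898438) 0.1372991142962141 [[336.0, -117.0], [453.0, -136.0], [543.0, 404.0], [426.0, 423.0]]
rims 197 ((432.95428466796875, 152.0662841796875), (561.11572265625, 109.80517578125), 59.140953063964844) 0.12305519864087386 [[242.0, -61.0], [336.0, -117.0], [624.0, 365.0], [530.0, 421.0]]
```

View pics/crop1.png

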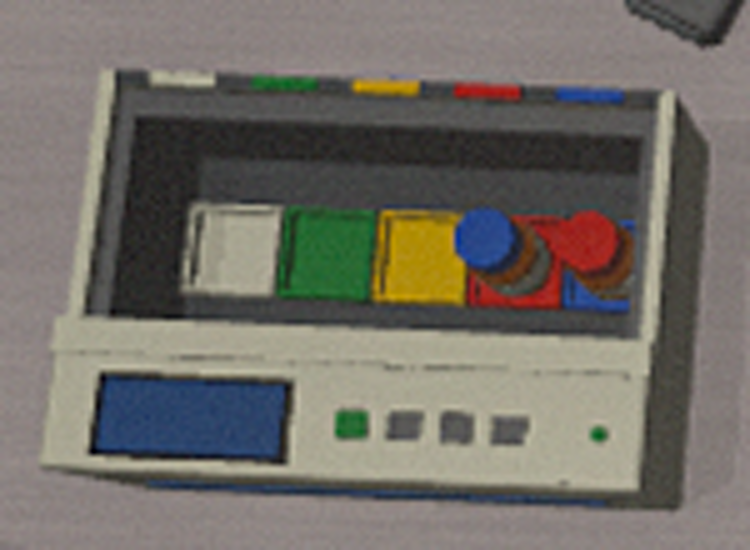

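Run:
```python
from m import *
s=arm.observe();R=Ro.from_rotvec(s['ee_rot']).as_matrix();print(R.round(3),'jaw az',np.degrees(np.arctan2(R[1,2],R[0,2])))
D=np.load('pics/top0.npz');im,d=D['im'],D['d'];P=pts('top',d);M=capmasks(im)
for b in blobs(M['red'],P,0.095,0.115): print(b)
# cover stripe/bar angle
for n,m in(('bar',M['blue']&(P[...,2]>.028)&(P[...,2]<.045)&(P[...,1]<0)),('rib',(P[...,2]>.016)&(P[...,2]<.024)&(P[...,1]<0)&(P[...,1]>-.31)&(P[...,0]<.53)&(P[...,0]>.46)),('plate',(abs(P[...,2]-.006)<.003)&(P[...,0]>.47)&(P[...,0]<.63)&(P[...,1]<.0)&(P[...,1]>-.29))):
    q=P[m];print(n,len(q),np.polyfit(q[:,1],q[:,0],1),(q.min(0)+q.max(0))/2,np.ptp(q,axis=0))
for u,v in[(225,189),(322,191),(225,231),(321,234)]: print(ray('top',u,v,.006))
```

```text
[[ 0.914 -0.     0.406]
 [-0.406 -0.001  0.914]
 [ 0.    -1.    -0.001]] jaw az 66.05587109996483
(np.int32(1556), array([ 31, 109]), array([0.7979, 0.521 , 0.102 ]), array([0.115, 0.148, 0.014]), array([0.797, 0.52 , 0.102]))
(np.int32(114), array([172, 203]), array([0.5452, 0.1135, 0.1022]), array([0.031, 0.031, 0.014]), array([0.544, 0.113, 0.105]))
bar 113 [0.00391133 0.55131845] [ 0.55083982 -0.14915837  0.03576163] [0.01006049 0.08551011 0.01079173]
rib 165 [0.0085559  0.49237441] [ 0.4913023  -0.14940776  0.01992735] [0.00738966 0.2490697  0.0077023 ]
plate 3450 [0.00514944 0.55405873] [ 0.55004865 -0.14510117  0.00599852] [0.15973584 0.28975757 0.00599264]
[ 0.60733631 -0.01351844  0.006     ]
[ 0.60832037 -0.29029871  0.006     ]
[ 0.4870048  -0.01857673  0.006     ]
[ 0.48532269 -0.28658584  0.006     ]
```

Call:
{"name": "carry_out", "arguments": {
  "steps": [0.55, 1, -1, 0, -1, 0.55, 1, -1, 0, -1, 0.55, 1, -1, 0, -1, 0.55, 1, -1, 0, -1, 0.55, 1, -1, 0, -1, 0.55, 1, -1, 0, -1]
}}

```text
clock: 0.7
position: [0.3537, 0.4707, 0.2264]
ee_rot: [-1.359, 0.939, -0.939]
force: [0.1, -0.2, -0.2]
width: 0.564
```

Call:
{"name": "carry_out", "arguments": {
  "steps": [0.55, 1, -1, 0, -0.493, 0.55, 1, -1, 0, -0.493, 0.55, 1, -1, 0, -0.493]
}}

```text
clock: 1.0
position: [0.4551, 0.369, 0.2266]
ee_rot: [-1.197, 1.228, -1.229]
force: [-0.3, 1.3, -0.2]
width: 0.55
```

Call:
{"name": "carry_out", "arguments": {
  "steps": [0.55, 0.93, -1, 0, 0, 0.55, 0.93, -1, 0, 0, 0.55, 0.93, -1, 0, 0]
}}

```text
clock: 1.3
position: [0.5485, 0.2678, 0.2266]
ee_rot: [-1.199, 1.225, -1.227]
force: [0.1, -0.7, 0.1]
width: 0.553
```

Call:
{"name": "carry_out", "arguments": {
  "steps": [0.55, 0, -0.8, 0, 0, 0.55, 0, -0.8, 0, 0, 0.55, 0, -0.8, 0, 0, 0.55, 0, -0.8, 0, 0]
}}

```text
clock: 1.7
position: [0.5465, 0.1907, 0.2267]
ee_rot: [-1.199, 1.225, -1.224]
force: [-0.4, 0.5, -0.6]
width: 0.55
```

```bash
cat >> m.py <<'E'
def wray():
    """wrist picture and function (u,v,z)->world point on height z"""
    s=arm.observe();im,d=get_image('wrist');c=camera_info('wrist');f=192/np.tan(np.radians(c['fovy']/2))
    T=np.eye(4);T[:3,:3]=Ro.from_rotvec(s['ee_rot']).as_matrix();T[:3,3]=s['position'];T=T@np.array(c['tool_from_camera'])
    def dirs(u,v):
        x,y=np.asarray(u,float)-c['cx'],np.asarray(v,float)-c['cy'];r=np.hypot(x,y);r=np.where(r<1e-6,1e-6,r);t=r/f
        return np.stack([np.sin(t)*x/r,np.sin(t)*y/r,np.cos(t)],-1)
    def cast(u,v,z):
        w=dirs(u,v)@T[:3,:3].T;return T[:3,3]+w*((z-T[2,3])/w[...,2])[...,None]
    v,u=np.mgrid[0:384,0:512];D=dirs(u,v);P=(D/D[...,2:]*d[...,None])@T[:3,:3].T+T[:3,3]
    return s,im,d,cast,P
E
python3 - <<'E'
from m import *
s,im,d,cast,P=wray();save('w1',im);np.savez('pics/w1.npz',im=im,P=P)
R=Ro.from_rotvec(s['ee_rot']).as_matrix()
print(s['clock'],s['position'],s['joints'].round(3),s['width'],np.degrees(np.arctan2(R[1,2],R[0,2])))
M=capmasks(im)
for k in M:
    for b in blobs(M[k],P,0.015,0.13,60): print(k,*b)
E
```

```text
1.7 [0.54652835 0.19071989 0.22665477] [-0.722  0.37   0.404  1.713 -0.161  1.091 -0.29 ] 0.5501727348078906 -1.2168980055981353
red 571 [258 178] [0.5471 0.1661 0.0626] [0.051 0.052 0.086] [0.554 0.181 0.032]
red 209 [332 213] [0.6191 0.1656 0.1281] [0.007 0.033 0.003] [0.619 0.166 0.128]
red 644 [256 246] [0.5454 0.107  0.0762] [0.037 0.043 0.064] [0.546 0.121 0.106]
blue 1010 [257 210] [0.5463 0.1343 0.0645] [0.052 0.097 0.088] [0.547 0.163 0.106]
green 1758 [257  99] [0.5499 0.273  0.0275] [0.05  0.051 0.015] [0.55  0.273 0.024]
green 269 [338  99] [0.6211 0.2712 0.1279] [0.007 0.033 0.004] [0.621 0.272 0.128]
yellow 1702 [257 143] [0.5482 0.219  0.0278] [0.051 0.052 0.014] [0.549 0.22  0.024]
yellow 261 [336 158] [0.6201 0.2182 0.1279] [0.007 0.033 0.004] [0.62  0.219 0.128]
white 138 [31 31] [0.2163 0.4258 0.0208] [0.024 0.088 0.004] [0.213 0.408 0.021]
white 173 [55 22] [0.263  0.4202 0.021 ] [0.022 0.068 0.005] [0.263 0.414 0.021]
white 345 [273   1] [0.5606 0.3614 0.1253] [0.133 0.009 0.006] [0.579 0.362 0.126]
white 99 [42 18] [0.238  0.4284 0.021 ] [0.018 0.059 0.004] [0.236 0.431 0.021]
white 2302 [297  38] [0.5577 0.3092 0.1163] [0.121 0.105 0.005] [0.607 0.342 0.116]
white 309 [338  41] [0.6225 0.3255 0.1278] [0.008 0.039 0.004] [0.622 0.324 0.128]
white 1810 [256  56] [0.5501 0.3265 0.0275] [0.054 0.053 0.016] [0.55  0.326 0.025]
white 103 [382 225] [0.7198 0.1106 0.0371] [0.033 0.012 0.003] [0.715 0.109 0.037]
white 678 [257 294] [0.5455 0.0737 0.1258] [0.112 0.011 0.005] [0.546 0.074 0.126]
```

View pics/w1.png

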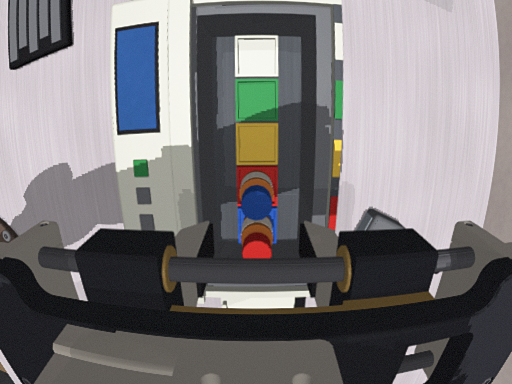

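Run:
```python
from m import *
D=np.load('pics/w1.npz');im,P=D['im'],D['P'];M=capmasks(im)
for k in('red','blue'):
    for b in blobs(M[k],P,0.1,0.112,60): print(k,*b)
```

```text
red 466 [256 249] [0.5454 0.1184 0.1042] [0.03  0.021 0.008] [0.546 0.118 0.106]
blue 701 [256 205] [0.5465 0.1678 0.1059] [0.03  0.03  0.006] [0.547 0.168 0.106]
```

Call:
{"name": "carry_out", "arguments": {
  "steps": [0.55, 0, -0.23, 0, 0, 0.55, 0, -0.23, -0.5, 0, 0.55, 0, -0.23, -1, 0, 0.55, 0, -0.23, -1, 0]
}}

```text
clock: 2.15
position: [0.542, 0.1688, 0.1212]
ee_rot: [-1.211, 1.227, -1.22]
force: [-0.4, -0.1, 0.4]
width: 0.549
```

Call:
{"name": "carry_out", "arguments": {
  "steps": [0.55, 0, 0, -0.25, 0, 0.55, 0, 0, -0.47, 0, 0.55, 0, 0, -0.47, 0, 0.2, 0, 0, -0.47, 0, 0.2, 0, 0, -0.47, 0, 0.2, 0, 0, -0.47, 0, 0.2, 0, 0, -0.47, 0],
  "grip_force": 15
}}

```text
clock: 2.85
position: [0.5473, 0.1688, 0.0813]
ee_rot: [-1.198, 1.223, -1.223]
force: [-1.4, -0.1, 8.2]
width: 0.343
```

Call:
{"name": "carry_out", "arguments": {
  "steps": [0.2, 0, 0, 0.3, 0, 0.2, 0, 0, 0.3, 0, 0.2, 0, 0.52, 0.3, 0, 0.2, 0, 0.52, 0.3, 0, 0.2, 0, 0.52, 0.3, 0, 0.2, 0, 0.52, 0.1, 0, 0.2, 0, 0.52, 0, 0, 0.2, 0, 0.52, 0, 0]
}}

```text
clock: 3.65
position: [0.5462, 0.2188, 0.0788]
ee_rot: [-1.201, 1.225, -1.225]
force: [-1.2, 0.4, -0.8]
width: 0.346
```

Run:
```python
from m import *
s,im,d,cast,P=wray();save('w2',im[100:300,130:380]);print(s['position'],s['force'],s['width'])
M=capmasks(im)
for k in ('red','blue'):
    for b in blobs(M[k],P,0.09,0.12,60): print(k,*b)
```

```text
[0.54616435 0.21884575 0.07881426] [-1.16658347  0.3601237  -0.81372263] 0.34601110197197177
blue 935 [256 249] [0.5468 0.2257 0.1065] [0.029 0.012 0.004] [0.547 0.225 0.107]
blue 94 [256 285] [0.5464 0.2029 0.1066] [0.015 0.004 0.003] [0.546 0.203 0.107]
```

View pics/w2.png

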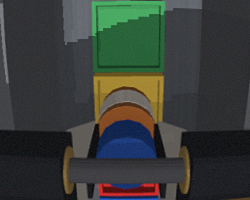

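Call:
{"name": "carry_out", "arguments": {
  "steps": [0.55, 0, 0, 0, 0, 0.55, 0, 0, 0, 0, 0.55, 0, 0, 0.5, 0, 0.55, 0, 0, 0.5, 0, 0.55, 0, -0.5, 0.5, 0, 0.55, 0, -1, 0.5, 0, 0.55, 0, -1, 0.5, 0, 0.55, 0, -1, 0.5, 0]
}}

```text
clock: 4.5
position: [0.547, 0.1187, 0.1303]
ee_rot: [-1.197, 1.226, -1.226]
force: [-0.5, 0.9, 0.2]
width: 0.55
```

Call:
{"name": "carry_out", "arguments": {
  "steps": [0.55, 0, -0.055, 0, 0, 0.55, 0, -0.055, -0.49, 0, 0.55, 0, -0.055, -0.49, 0, 0.55, 0, -0.055, -0.49, 0, 0.2, 0, -0.055, -0.49, 0, 0.2, 0, -0.055, -0.49, 0, 0.2, 0, -0.055, -0.49, 0, 0.2, 0, -0.055, -0.49, 0]
}}

```text
clock: 5.3
position: [0.5471, 0.1151, 0.0818]
ee_rot: [-1.198, 1.223, -1.224]
force: [-1.2, 0.1, 6.8]
width: 0.345
```

```bash
cat > caps.py <<'E'
from m import *
s,im,d,cast,P=wray();print(s['clock'],s['position'].round(4),s['force'].round(1),s['width'].round(3),s['joints'].round(2))
M=capmasks(im)
for k in M:
    q=P[M[k]&(P[...,2]>.098)&(P[...,2]<.113)&(abs(P[...,0]-.547)<.03)&(abs(P[...,1]-.22)<.15)]
    if len(q)>40 and k!='white': print(k,len(q),(q.min(0)+q.max(0))/2,np.ptp(q,axis=0))
E
python3 caps.py
```

```text
Traceback (most recent call last):
  File "caps.py", line 2, in <module>
    s,im,d,cast,P=wray();print(s['clock'],s['position'].round(4),s['force'].round(1),s['width'].round(3),s['joints'].round(2))
                                                                                     ^^^^^^^^^^^^^^^^
AttributeError: 'float' object has no attribute 'round'
```

```bash
sed -i "s/s\['width'\].round(3)/round(s['width'],3)/" caps.py; python3 caps.py
```

```text
5.35 [0.5472 0.1151 0.0818] [-2.1 -0.2  7.9] 0.343 [-0.56  0.51  0.36  1.92 -0.25  0.76 -0.08]
red 1460 [0.54763567 0.11303956 0.10302074] [0.03022093 0.03198496 0.00993219]
blue 3532 [0.5469843  0.21645712 0.10449837] [0.03076965 0.03121183 0.00746148]
```

Call:
{"name": "carry_out", "arguments": {
  "steps": [0.2, 0, 0, 0.3, 0, 0.2, 0, 0, 0.3, 0, 0.2, 0, 0.535, 0.3, 0, 0.2, 0, 0.535, 0.3, 0, 0.2, 0, 0.535, 0.3, 0, 0.2, 0, 0.535, 0.1, 0, 0.2, 0, 0.535, 0, 0, 0.2, 0, 0.535, 0, 0, 0.2, 0, 0.535, -0.02, 0]
}}

```text
clock: 6.3
position: [0.5467, 0.1672, 0.0789]
ee_rot: [-1.2, 1.225, -1.225]
force: [-5.2, -2.3, 24.4]
width: 0.344
```

```bash
python3 caps.py
```

```text
6.3 [0.5467 0.1672 0.0789] [-5.2 -2.3 24.4] 0.344 [-0.64  0.53  0.36  1.89 -0.25  0.77 -0.17]
red 1331 [0.54695926 0.16397864 0.10299843] [0.03011337 0.0311578  0.00998181]
blue 3521 [0.54690089 0.1922279  0.10316725] [0.03055423 0.07987213 0.00970044]
```

Call:
{"name": "carry_out", "arguments": {
  "steps": [0.55, 0, 0, 0.02, 0, 0.55, 0, 0, 0.02, 0, 0.55, 0, 0, 0.5, 0, 0.55, 0, 0, 0.5, 0, 0.55, 0, 0.5, 0.5, 0, 0.55, 0, 0.5, 0.5, 0, 0.55, 0, 0.5, 0.02, 0, 0.55, 0, 0.5, 0.02, 0, 0.2, 0, 0.5, 0.02, 0, 0.2, 0, 0.5, 0.02, 0, 0.2, 0, 0.5, 0.02, 0, 0.2, 0, 0.5, 0.02, 0]
}}

```text
clock: 7.55
position: [0.5472, 0.2183, 0.0821]
ee_rot: [-1.198, 1.223, -1.224]
force: [-1.2, -1.4, 6.8]
width: 0.347
```

```bash
python3 caps.py
```

```text
7.55 [0.5472 0.2183 0.0821] [-1.2 -1.4  6.8] 0.347 [-0.72  0.55  0.36  1.84 -0.26  0.8  -0.25]
blue 1216 [0.54776722 0.22442961 0.10607408] [0.03023816 0.01557139 0.0039901 ]
```

Call:
{"name": "carry_out", "arguments": {
  "steps": [0.2, 0, 0, 0.5, 0, 0.2, 0, 0, 1, 0, 0.2, 0, 0, 1, 0, 0.2, 0, -0.5, 1, 0, 0.2, 0, -1, 1, 0, 0.2, 0, -1, 1, 0, 0.2, 0, -1, 1, 0]
}}

```text
clock: 8.3
position: [0.5466, 0.1166, 0.181]
ee_rot: [-1.198, 1.226, -1.226]
force: [-0.0, 2.0, -2.1]
width: 0.348
```

Call:
{"name": "carry_out", "arguments": {
  "steps": [0.2, 0, -0.03, 0, 0, 0.2, 0, -0.03, -0.5, 0, 0.2, 0, -0.03, -0.8, 0, 0.2, 0, -0.03, -0.9, 0, 0.2, 0, -0.03, -0.98, 0, 0.2, 0, -0.03, -1, 0, 0.2, 0, -0.03, -1, 0]
}}

```text
clock: 9.0
position: [0.5475, 0.116, 0.082]
ee_rot: [-1.198, 1.222, -1.223]
force: [0.8, 1.1, -1.2]
width: 0.345
```

```bash
python3 caps.py
```

```text
9.0 [0.5475 0.116  0.082 ] [ 0.8  1.1 -1.2] 0.345 [-0.57  0.51  0.37  1.92 -0.26  0.76 -0.07]
red 3423 [0.54658503 0.16343672 0.10333104] [0.03103478 0.03121355 0.01040373]
blue 1236 [0.54798174 0.12247648 0.10626075] [0.03014577 0.01563233 0.00447792]
```

Call:
{"name": "carry_out", "arguments": {
  "steps": [0.55, 0, 0, 0, 0, 0.55, 0, 0, 0, 0, 0.55, 0, 0, 0.5, 0, 0.55, 0, 0, 1, 0, 0.55, 0, 0, 1, 0]
}}

```text
clock: 9.55
position: [0.5507, 0.1156, 0.1874]
ee_rot: [-1.189, 1.218, -1.226]
force: [1.2, 0.3, -0.2]
width: 0.548
```

Call:
{"name": "carry_out", "arguments": {
  "steps": [0.55, 0, -0.5, 0.3, 0, 0.55, 0, -1, 0.3, 0, 0.55, 0, -1, 0.3, 0]
}}

```text
clock: 9.85
position: [0.5471, 0.0082, 0.2125]
ee_rot: [-1.195, 1.226, -1.233]
force: [0.1, 0.3, -0.1]
width: 0.549
```

Call:
{"name": "carry_out", "arguments": {
  "steps": [0.55, 0, -0.5, 0, 0, 0.55, 0, -1, 0, 0, 0.55, 0, -1, 0, 0]
}}

```text
clock: 10.15
position: [0.5457, -0.0934, 0.2114]
ee_rot: [-1.197, 1.229, -1.235]
force: [-0.4, -0.2, 0.2]
width: 0.546
```

Call:
{"name": "carry_out", "arguments": {
  "steps": [0.55, -0.4, -0.5, 0, 0, 0.55, -0.4, -1, 0, 0, 0.55, -0.4, -1, 0, 0]
}}

```text
clock: 10.45
position: [0.5046, -0.1906, 0.2113]
ee_rot: [-1.198, 1.227, -1.231]
force: [0.9, -0.7, 0.2]
width: 0.549
```

Call:
{"name": "carry_out", "arguments": {
  "steps": [0.55, 0, -0.5, 0, 0, 0.55, 0, -1, 0, 0, 0.55, 0, -1, 0, 0, 0.55, 0, -1, 0, 0]
}}

```text
clock: 10.85
position: [0.5062, -0.2862, 0.2105]
ee_rot: [-1.199, 1.226, -1.226]
force: [-0.4, 0.7, 0.5]
width: 0.553
```

```bash
cat > bb.py <<'E'
from m import *
s,im,d,cast,P=wray();print(s['clock'],s['position'].round(4),s['force'].round(1),round(s['width'],3),s['joints'].round(2))
M=capmasks(im)
for k in M:
    for b in blobs(M[k],P,0.072,0.09,60):
        print('W',k,*b[:4])
im,d=get_image('top');P=pts('top',d);M=capmasks(im)
for k in M:
    for b in blobs(M[k],P,0.06,0.115,30):
        if 60<b[1][0]<388: print('T',k,*b[:4])
save('topx',im)
E
python3 bb.py
```

```text
10.85 [ 0.5062 -0.2862  0.2105] [-0.4  0.7  0.5] 0.553 [ 0.03  0.41  0.55  1.74 -0.24  1.07  0.64]
W yellow 626 [256 227] [ 0.5056 -0.3375  0.0791] [0.03  0.03  0.013]
T red 113 [153 202] [0.5451 0.1651 0.092 ] [0.028 0.03  0.039]
T blue 103 [171 202] [0.5466 0.1161 0.1023] [0.028 0.03  0.014]
T white 67 [366 252] [ 0.4346 -0.3908  0.081 ] [0.026 0.025 0.008]
```

Call:
{"name": "carry_out", "arguments": {
  "steps": [0.55, 0, -0.51, 0, 0, 0.55, 0, -0.51, -0.5, 0, 0.55, 0, -0.51, -1, 0, 0.55, 0, -0.51, -1, 0]
}}

```text
clock: 11.35
position: [0.5039, -0.3312, 0.1051]
ee_rot: [-1.203, 1.232, -1.213]
force: [-0.4, 1.7, 0.4]
width: 0.548
```

Call:
{"name": "carry_out", "arguments": {
  "steps": [0.55, 0, 0, -0.4, 0, 0.55, 0, 0, -0.53, 0, 0.55, 0, 0, -0.53, 0, 0.2, 0, 0, -0.53, 0, 0.2, 0, 0, -0.53, 0, 0.2, 0, 0, -0.53, 0, 0.2, 0, 0, -0.53, 0]
}}

```text
clock: 12.05
position: [0.5073, -0.3364, 0.0592]
ee_rot: [-1.199, 1.222, -1.225]
force: [-1.8, -1.1, 7.5]
width: 0.346
```

```bash
python3 bb.py
```

```text
12.05 [ 0.5073 -0.3364  0.0592] [-1.8 -1.1  7.5] 0.346 [ 0.18  0.62  0.46  1.82 -0.38  0.79  0.82]
W green 170 [411 293] [ 0.6039 -0.3704  0.08  ] [0.011 0.015 0.009]
W yellow 1134 [257 247] [ 0.5083 -0.3304  0.0832] [0.03  0.015 0.004]
T red 112 [153 202] [0.5449 0.1647 0.0917] [0.028 0.028 0.037]
T blue 106 [172 202] [0.5461 0.1158 0.1033] [0.028 0.029 0.014]
```

Call:
{"name": "carry_out", "arguments": {
  "steps": [0.2, 0, 0, 0.5, 0, 0.2, 0, 0, 1, 0, 0.2, 0, 0.5, 1, 0, 0.2, 0, 1, 1, 0]
}}

```text
clock: 12.55
position: [0.5073, -0.2366, 0.1599]
ee_rot: [-1.196, 1.222, -1.23]
force: [1.2, 2.1, -0.7]
width: 0.345
```

Call:
{"name": "carry_out", "arguments": {
  "steps": [0.2, 0, 0.5, 0.6, 0, 0.2, 0, 1, 0.6, 0, 0.2, 0, 1, 0.6, 0]
}}

```text
clock: 12.85
position: [0.5075, -0.1314, 0.2197]
ee_rot: [-1.198, 1.22, -1.22]
force: [0.6, -0.3, -1.5]
width: 0.345
```

Call:
{"name": "carry_out", "arguments": {
  "steps": [0.2, 0, 0.5, 0, 0, 0.2, 0, 1, 0, 0, 0.2, 0, 1, 0, 0]
}}

```text
clock: 13.15
position: [0.5066, -0.0277, 0.2178]
ee_rot: [-1.202, 1.218, -1.213]
force: [-0.9, -0.0, -1.0]
width: 0.342
```

Call:
{"name": "carry_out", "arguments": {
  "steps": [0.2, 0.2, 0.5, 0, 0, 0.2, 0.4, 1, 0, 0, 0.2, 0.4, 1, 0, 0]
}}

```text
clock: 13.45
position: [0.548, 0.0713, 0.2177]
ee_rot: [-1.201, 1.218, -1.216]
force: [-0.1, -0.1, -2.2]
width: 0.344
```

Call:
{"name": "carry_out", "arguments": {
  "steps": [0.2, 0, 0.5, 0, 0, 0.2, 0, 1, 0, 0, 0.2, 0, 1, 0, 0]
}}

```text
clock: 13.75
position: [0.5455, 0.1729, 0.2173]
ee_rot: [-1.203, 1.218, -1.213]
force: [-0.6, -0.1, -0.3]
width: 0.345
```

Call:
{"name": "carry_out", "arguments": {
  "steps": [0.2, 0, 0.4, 0, 0, 0.2, 0, 0.57, 0, 0, 0.2, 0, 0.57, 0, 0, 0.2, 0, 0.57, 0, 0]
}}

```text
clock: 14.15
position: [0.5466, 0.2205, 0.2177]
ee_rot: [-1.201, 1.223, -1.224]
force: [-0.2, -0.1, 0.0]
width: 0.345
```

```bash
cat > hold.py <<'E'
from m import *
s,im,d,cast,P=wray();print(s['clock'],s['position'].round(4),s['force'].round(1),round(s['width'],3),s['joints'].round(2))
M=capmasks(im)
for k in M:
    for b in blobs(M[k],P,0.018,0.04,300): print('hold',k,*b[:4])
    for b in blobs(M[k],P,0.1,0.27,100): print('cap',k,*b[:4])
E
python3 hold.py
```

```text
14.15 [0.5466 0.2205 0.2177] [-0.2 -0.1  0. ] 0.345 [-0.79  0.4   0.44  1.7  -0.19  1.08 -0.31]
cap blue 4060 [134 112] [0.4456 0.2959 0.1396] [0.038 0.091 0.005]
cap blue 145 [259 287] [0.5483 0.1047 0.1063] [0.028 0.01  0.004]
hold green 1839 [257 125] [0.5492 0.2722 0.0284] [0.05  0.05  0.014]
cap green 281 [341 134] [0.6212 0.271  0.128 ] [0.007 0.033 0.004]
cap green 212 [141 203] [0.4449 0.2165 0.1404] [0.013 0.014 0.004]
hold yellow 1633 [257 168] [0.5488 0.2192 0.0275] [0.051 0.051 0.015]
cap yellow 244 [337 193] [0.6202 0.2175 0.1277] [0.007 0.035 0.005]
cap yellow 1206 [256 246] [0.5471 0.2267 0.2416] [0.03  0.015 0.004]
hold white 339 [ 8 41] [0.1686 0.4438 0.0208] [0.026 0.133 0.004]
hold white 318 [17 33] [0.1915 0.4494 0.0208] [0.025 0.111 0.004]
hold white 395 [28 37] [0.2156 0.4388 0.0207] [0.027 0.115 0.005]
hold white 364 [39 28] [0.2376 0.4441 0.0213] [0.025 0.092 0.005]
hold white 439 [50 30] [0.2614 0.4341 0.0208] [0.024 0.096 0.005]
hold white 1964 [257  80] [0.5502 0.326  0.0273] [0.053 0.053 0.016]
cap white 10940 [157 129] [0.4562 0.2795 0.1367] [0.078 0.183 0.009]
cap white 1482 [268  26] [0.5607 0.3647 0.125 ] [0.133 0.011 0.006]
cap white 2227 [293  56] [0.5577 0.3138 0.1162] [0.122 0.095 0.005]
cap white 333 [342  74] [0.622  0.3232 0.1283] [0.008 0.037 0.005]
```

Call:
{"name": "carry_out", "arguments": {
  "steps": [0.2, 0.015, 0.005, -0.5, 0, 0.2, 0.015, 0.005, -1, 0, 0.2, 0.015, 0.005, -1, 0]
}}

```text
clock: 14.5
position: [0.5441, 0.2186, 0.1125]
ee_rot: [-1.21, 1.229, -1.225]
force: [-1.1, 0.4, -0.9]
width: 0.346
```

Call:
{"name": "carry_out", "arguments": {
  "steps": [0.2, 0, 0, -0.2, 0, 0.2, 0, 0, -0.3, 0, 0.2, 0, 0, -0.355, 0, 0.2, 0, 0, -0.36, 0, 0.2, 0, 0, -0.36, 0, 0.2, 0, 0, -0.36, 0]
}}

```text
clock: 15.1
position: [0.5486, 0.2219, 0.0826]
ee_rot: [-1.199, 1.223, -1.224]
force: [0.2, 0.5, -0.3]
width: 0.343
```

```bash
python3 caps.py
```

```text
15.1 [0.5486 0.2219 0.0826] [ 0.2  0.5 -0.3] 0.343 [-0.74  0.55  0.38  1.84 -0.27  0.8  -0.24]
yellow 1191 [0.54909373 0.22786946 0.10656928] [0.0302382  0.01516784 0.00374197]
```

Call:
{"name": "carry_out", "arguments": {
  "steps": [0.55, 0, 0, 0, 0, 0.55, 0, 0, 0, 0, 0.55, 0, 0, 0.5, 0, 0.55, 0, 0, 1, 0, 0.55, 0, 0, 1, 0]
}}

```text
clock: 15.65
position: [0.5519, 0.2227, 0.1885]
ee_rot: [-1.189, 1.219, -1.225]
force: [1.1, 0.7, -0.0]
width: 0.547
```

Call:
{"name": "carry_out", "arguments": {
  "steps": [0.55, 0, -0.5, 0.3, 0, 0.55, 0, -1, 0.3, 0, 0.55, 0, -1, 0.3, 0]
}}

```text
clock: 15.95
position: [0.5488, 0.1146, 0.2132]
ee_rot: [-1.196, 1.227, -1.232]
force: [0.8, 0.5, -0.6]
width: 0.55
```

Call:
{"name": "carry_out", "arguments": {
  "steps": [0.55, 0, -0.5, 0, 0, 0.55, 0, -1, 0, 0, 0.55, 0, -1, 0, 0]
}}

```text
clock: 16.25
position: [0.5477, 0.0132, 0.2122]
ee_rot: [-1.197, 1.229, -1.234]
force: [0.5, 0.4, 0.6]
width: 0.549
```

Call:
{"name": "carry_out", "arguments": {
  "steps": [0.55, 0.4, -0.5, 0, 0, 0.55, 0.4, -1, 0, 0, 0.55, 0.4, -1, 0, 0]
}}

```text
clock: 16.55
position: [0.5882, -0.0851, 0.2118]
ee_rot: [-1.199, 1.227, -1.232]
force: [0.1, -0.7, -0.4]
width: 0.55
```

Call:
{"name": "carry_out", "arguments": {
  "steps": [0.55, 0, -0.5, 0, 0, 0.55, 0, -1, 0, 0, 0.55, 0, -1, 0, 0]
}}

```text
clock: 16.85
position: [0.586, -0.1874, 0.2121]
ee_rot: [-1.198, 1.23, -1.236]
force: [0.5, 0.6, 0.4]
width: 0.551
```

Call:
{"name": "carry_out", "arguments": {
  "steps": [0.55, 0, -0.5, 0, 0, 0.55, 0, -1, 0, 0, 0.55, 0, -1, 0, 0, 0.55, 0, -1, 0, 0]
}}

```text
clock: 17.25
position: [0.5873, -0.2795, 0.2113]
ee_rot: [-1.199, 1.227, -1.226]
force: [-0.2, 1.1, 0.1]
width: 0.548
```

```bash
python3 bb.py
```

```text
17.25 [ 0.5873 -0.2795  0.2113] [-0.2  1.1  0.1] 0.548 [ 0.02  0.52  0.53  1.56 -0.28  1.14  0.59]
W green 143 [264 254] [ 0.5947 -0.3668  0.0782] [0.027 0.01  0.012]
T red 112 [153 202] [0.5451 0.1645 0.0907] [0.029 0.03  0.038]
T blue 104 [171 202] [0.5464 0.1156 0.103 ] [0.028 0.029 0.014]
T green 49 [361 193] [ 0.5917 -0.3817  0.0796] [0.026 0.019 0.015]
T yellow 114 [132 201] [0.5479 0.2177 0.093 ] [0.03  0.031 0.037]
T white 115 [364 251] [ 0.4359 -0.3874  0.0792] [0.029 0.029 0.016]
```

Call:
{"name": "carry_out", "arguments": {
  "steps": [0.55, 0.07, -0.5, 0, 0, 0.55, 0.07, -0.97, 0, 0, 0.55, 0.07, -0.97, -0.5, 0, 0.55, 0.07, -0.97, -1, 0, 0.55, 0.07, -0.97, -1, 0]
}}

```text
clock: 17.85
position: [0.5924, -0.37, 0.1047]
ee_rot: [-1.203, 1.233, -1.212]
force: [0.3, 1.1, -0.5]
width: 0.553
```

Call:
{"name": "carry_out", "arguments": {
  "steps": [0.55, 0, 0, -0.4, 0, 0.55, 0, 0, -0.53, 0, 0.55, 0, 0, -0.53, 0, 0.2, 0, 0, -0.53, 0, 0.2, 0, 0, -0.53, 0, 0.2, 0, 0, -0.53, 0, 0.2, 0, 0, -0.53, 0]
}}

```text
clock: 18.55
position: [0.5957, -0.376, 0.0606]
ee_rot: [-1.199, 1.222, -1.226]
force: [-1.9, -0.3, 6.6]
width: 0.345
```

```bash
python3 bb.py
```

```text
18.55 [ 0.5957 -0.376   0.0606] [-1.9 -0.3  6.6] 0.345 [ 0.21  0.75  0.46  1.55 -0.39  0.93  0.78]
W green 1616 [256 243] [ 0.5962 -0.3704  0.0786] [0.031 0.016 0.013]
T red 113 [153 202] [0.5454 0.1648 0.0914] [0.029 0.029 0.039]
T blue 105 [172 202] [0.5461 0.1158 0.102 ] [0.029 0.03  0.017]
T yellow 112 [132 201] [0.5484 0.2176 0.09  ] [0.031 0.029 0.039]
T white 116 [364 251] [ 0.4357 -0.3883  0.0815] [0.029 0.029 0.01 ]
```

Call:
{"name": "carry_out", "arguments": {
  "steps": [0.2, 0, 0, 0.5, 0, 0.2, 0, 0, 1, 0, 0.2, 0, 0.5, 1, 0, 0.2, 0, 1, 1, 0]
}}

```text
clock: 19.05
position: [0.5955, -0.2767, 0.1614]
ee_rot: [-1.196, 1.222, -1.23]
force: [1.0, 1.3, -2.1]
width: 0.344
```

Call:
{"name": "carry_out", "arguments": {
  "steps": [0.2, 0, 0.5, 0.6, 0, 0.2, 0, 1, 0.6, 0, 0.2, 0, 1, 0.6, 0]
}}

```text
clock: 19.35
position: [0.5965, -0.1703, 0.2211]
ee_rot: [-1.198, 1.219, -1.22]
force: [0.7, -0.3, -1.9]
width: 0.344
```

Call:
{"name": "carry_out", "arguments": {
  "steps": [0.2, 0, 0.5, 0, 0, 0.2, 0, 1, 0, 0, 0.2, 0, 1, 0, 0]
}}

```text
clock: 19.65
position: [0.5957, -0.0654, 0.2187]
ee_rot: [-1.201, 1.218, -1.211]
force: [0.1, 0.2, -1.6]
width: 0.342
```

Call:
{"name": "carry_out", "arguments": {
  "steps": [0.2, -0.2, 0.5, 0, 0, 0.2, -0.45, 1, 0, 0, 0.2, -0.45, 1, 0, 0]
}}

```text
clock: 19.95
position: [0.5478, 0.0309, 0.2186]
ee_rot: [-1.202, 1.222, -1.215]
force: [-0.4, -0.5, -1.1]
width: 0.34
```

Call:
{"name": "carry_out", "arguments": {
  "steps": [0.2, 0, 0.5, 0, 0, 0.2, 0, 1, 0, 0, 0.2, 0, 1, 0, 0]
}}

```text
clock: 20.25
position: [0.5494, 0.1334, 0.2187]
ee_rot: [-1.202, 1.218, -1.213]
force: [-0.7, -0.3, -1.8]
width: 0.341
```

Call:
{"name": "carry_out", "arguments": {
  "steps": [0.2, 0, 0.5, 0, 0, 0.2, 0, 1, 0, 0, 0.2, 0, 1, 0, 0]
}}

```text
clock: 20.55
position: [0.5488, 0.2334, 0.2184]
ee_rot: [-1.202, 1.218, -1.213]
force: [-1.3, -0.2, -2.0]
width: 0.348
```

Call:
{"name": "carry_out", "arguments": {
  "steps": [0.2, 0, 0.3, 0, 0, 0.2, 0, 0.5, 0, 0, 0.2, 0, 0.5, 0, 0, 0.2, 0, 0.5, 0, 0]
}}

```text
clock: 20.95
position: [0.5501, 0.2747, 0.2187]
ee_rot: [-1.201, 1.223, -1.223]
force: [0.6, -0.6, -1.6]
width: 0.345
```

```bash
python3 hold.py | grep -v 'hold white.*0.02]'
```

```text
20.95 [0.5501 0.2747 0.2187] [ 0.6 -0.6 -1.6] 0.345 [-0.86  0.44  0.45  1.64 -0.21  1.11 -0.37]
cap red 1623 [472  14] [0.7925 0.4726 0.103 ] [0.103 0.056 0.006]
cap red 242 [254 288] [0.5469 0.1563 0.1062] [0.03  0.015 0.004]
cap blue 3673 [136 172] [0.4458 0.2958 0.1397] [0.038 0.091 0.005]
hold green 1588 [255 169] [0.5492 0.2727 0.0287] [0.049 0.05  0.014]
cap green 229 [334 194] [0.6209 0.2708 0.1279] [0.007 0.033 0.003]
cap green 1926 [256 240] [0.5507 0.2802 0.2309] [0.032 0.016 0.024]
hold white 726 [ 6 57] [0.1649 0.4733 0.021 ] [0.036 0.195 0.006]
hold white 699 [15 50] [0.1876 0.4778 0.0207] [0.032 0.169 0.005]
hold white 775 [26 53] [0.213  0.4674 0.0206] [0.033 0.174 0.005]
hold white 733 [36 45] [0.2342 0.4722 0.0207] [0.03  0.149 0.005]
hold white 831 [47 49] [0.2587 0.4623 0.021 ] [0.032 0.154 0.005]
hold white 1994 [253 126] [0.5427 0.325  0.0272] [0.069 0.053 0.017]
cap white 9690 [191 131] [0.5222 0.3055 0.1272] [0.209 0.132 0.027]
cap white 336 [338 135] [0.6221 0.324  0.1275] [0.008 0.035 0.005]
cap white 363 [260 198] [0.5508 0.2841 0.1852] [0.035 0.013 0.026]
cap white 183 [319 223] [0.5992 0.2575 0.1729] [0.036 0.055 0.117]
```

Call:
{"name": "carry_out", "arguments": {
  "steps": [0.2, -0.01, 0, -0.5, 0, 0.2, -0.01, 0, -1, 0, 0.2, -0.01, 0, -1, 0]
}}

```text
clock: 21.3
position: [0.5451, 0.2717, 0.1133]
ee_rot: [-1.211, 1.229, -1.225]
force: [-1.4, -1.2, -1.3]
width: 0.344
```

Call:
{"name": "carry_out", "arguments": {
  "steps": [0.2, 0, 0, -0.2, 0, 0.2, 0, 0, -0.3, 0, 0.2, 0, 0, -0.35, 0, 0.2, 0, 0, -0.355, 0, 0.2, 0, 0, -0.355, 0, 0.2, 0, 0, -0.355, 0]
}}

```text
clock: 21.9
position: [0.5497, 0.275, 0.0843]
ee_rot: [-1.198, 1.223, -1.224]
force: [0.1, -0.6, -1.2]
width: 0.345
```

```bash
python3 caps.py
```

```text
21.9 [0.5497 0.275  0.0843] [ 0.1 -0.6 -1.2] 0.345 [-0.82  0.58  0.39  1.78 -0.29  0.84 -0.31]
green 1515 [0.55018574 0.28062654 0.10334079] [0.03051932 0.01598051 0.01065336]
```

Call:
{"name": "carry_out", "arguments": {
  "steps": [0.55, 0, 0, 0, 0, 0.55, 0, 0, 0, 0, 0.55, 0, 0, 0.5, 0, 0.55, 0, 0, 1, 0, 0.55, 0, 0, 1, 0]
}}

```text
clock: 22.45
position: [0.553, 0.2759, 0.1903]
ee_rot: [-1.188, 1.22, -1.224]
force: [0.9, 0.4, 0.3]
width: 0.552
```

Call:
{"name": "carry_out", "arguments": {
  "steps": [0.55, 0, -0.5, 0.3, 0, 0.55, 0, -1, 0.3, 0, 0.55, 0, -1, 0.3, 0]
}}

```text
clock: 22.75
position: [0.5503, 0.1675, 0.2151]
ee_rot: [-1.195, 1.227, -1.232]
force: [-0.5, -0.6, -0.2]
width: 0.551
```

Call:
{"name": "carry_out", "arguments": {
  "steps": [0.55, 0, -0.5, 0, 0, 0.55, 0, -1, 0, 0, 0.55, 0, -1, 0, 0]
}}

```text
clock: 23.05
position: [0.5491, 0.0661, 0.2141]
ee_rot: [-1.196, 1.229, -1.234]
force: [0.5, -0.3, 0.7]
width: 0.552
```

Call:
{"name": "carry_out", "arguments": {
  "steps": [0.55, 0, -0.5, 0, 0, 0.55, 0, -1, 0, 0, 0.55, 0, -1, 0, 0]
}}

```text
clock: 23.35
position: [0.5486, -0.0337, 0.214]
ee_rot: [-1.196, 1.229, -1.235]
force: [-0.1, 0.1, -0.5]
width: 0.549
```

Call:
{"name": "carry_out", "arguments": {
  "steps": [0.55, -0.5, -0.5, 0, 0, 0.55, -0.6, -1, 0, 0, 0.55, -0.6, -1, 0, 0]
}}

```text
clock: 23.65
position: [0.4868, -0.1294, 0.2136]
ee_rot: [-1.198, 1.227, -1.228]
force: [0.4, -0.5, 0.6]
width: 0.551
```

Call:
{"name": "carry_out", "arguments": {
  "steps": [0.55, -0.5, -0.5, 0, 0, 0.55, -0.52, -1, 0, 0, 0.55, -0.52, -1, 0, 0]
}}

```text
clock: 23.95
position: [0.4349, -0.2296, 0.2139]
ee_rot: [-1.197, 1.227, -1.23]
force: [1.6, -0.3, 1.3]
width: 0.548
```

Call:
{"name": "carry_out", "arguments": {
  "steps": [0.55, 0, -0.5, 0, 0, 0.55, 0, -1, 0, 0, 0.55, 0, -1, 0, 0, 0.55, 0, -1, 0, 0]
}}

```text
clock: 24.35
position: [0.4366, -0.3264, 0.2131]
ee_rot: [-1.199, 1.227, -1.226]
force: [-0.0, -0.2, -0.4]
width: 0.55
```

```bash
python3 bb.py
```

```text
24.35 [ 0.4366 -0.3264  0.2131] [-0.  -0.2 -0.4] 0.55 [ 0.06  0.35  0.65  1.83 -0.24  1.04  0.78]
W white 587 [257 236] [ 0.4364 -0.389   0.0808] [0.029 0.031 0.009]
T red 114 [153 202] [0.5447 0.1651 0.089 ] [0.029 0.03  0.042]
T blue 105 [171 202] [0.5461 0.1159 0.1042] [0.028 0.029 0.012]
T green 106 [112 200] [0.5494 0.2717 0.1021] [0.031 0.03  0.014]
T yellow 112 [132 201] [0.5479 0.2181 0.0914] [0.029 0.03  0.039]
```

Call:
{"name": "carry_out", "arguments": {
  "steps": [0.55, 0, -0.5, 0, 0, 0.55, 0, -0.625, 0, 0, 0.55, 0, -0.625, -0.5, 0, 0.55, 0, -0.625, -1, 0, 0.55, 0, -0.625, -1, 0]
}}

```text
clock: 24.95
position: [0.4349, -0.383, 0.108]
ee_rot: [-1.202, 1.231, -1.213]
force: [-0.3, 1.4, 0.6]
width: 0.551
```

Call:
{"name": "carry_out", "arguments": {
  "steps": [0.55, 0, 0, -0.4, 0, 0.55, 0, 0, -0.54, 0, 0.55, 0, 0, -0.54, 0, 0.2, 0, 0, -0.54, 0, 0.2, 0, 0, -0.54, 0, 0.2, 0, 0, -0.54, 0, 0.2, 0, 0, -0.54, 0]
}}

```text
clock: 25.65
position: [0.4377, -0.3885, 0.0607]
ee_rot: [-1.199, 1.222, -1.226]
force: [-2.0, 1.2, 8.1]
width: 0.347
```

```bash
python3 bb.py
```

```text
25.65 [ 0.4377 -0.3885  0.0607] [-2.   1.2  8.1] 0.347 [ 0.27  0.6   0.54  1.88 -0.43  0.77  1.02]
W white 1259 [257 245] [ 0.4384 -0.3821  0.0833] [0.03  0.016 0.004]
W white 82 [399 353] [ 0.5457 -0.4881  0.0767] [0.027 0.008 0.004]
W white 66 [408 379] [ 0.5603 -0.5239  0.0829] [0.026 0.023 0.014]
T red 113 [153 202] [0.545  0.1651 0.0888] [0.029 0.03  0.042]
T blue 105 [171 202] [0.5462 0.1155 0.1045] [0.029 0.029 0.011]
T green 105 [112 200] [0.5482 0.2716 0.1026] [0.028 0.029 0.018]
T yellow 111 [132 201] [0.5481 0.2177 0.0936] [0.031 0.029 0.035]
```

Call:
{"name": "carry_out", "arguments": {
  "steps": [0.2, 0, 0, 0.5, 0, 0.2, 0, 0, 1, 0, 0.2, 0, 0.5, 1, 0, 0.2, 0, 1, 1, 0]
}}

```text
clock: 26.15
position: [0.4377, -0.2885, 0.1612]
ee_rot: [-1.197, 1.222, -1.229]
force: [1.7, 2.2, -2.2]
width: 0.349
```

Call:
{"name": "carry_out", "arguments": {
  "steps": [0.2, 0.2, 0.5, 0.6, 0, 0.2, 0.3, 1, 0.6, 0, 0.2, 0.3, 1, 0.6, 0]
}}

```text
clock: 26.45
position: [0.4687, -0.184, 0.2211]
ee_rot: [-1.198, 1.22, -1.221]
force: [-0.1, 0.6, -1.1]
width: 0.347
```

Call:
{"name": "carry_out", "arguments": {
  "steps": [0.2, 0.2, 0.5, 0, 0, 0.2, 0.3, 1, 0, 0, 0.2, 0.3, 1, 0, 0]
}}

```text
clock: 26.75
position: [0.4985, -0.0805, 0.2193]
ee_rot: [-1.202, 1.218, -1.215]
force: [-0.0, 0.2, -1.5]
width: 0.344
```

Call:
{"name": "carry_out", "arguments": {
  "steps": [0.2, 0.2, 0.5, 0, 0, 0.2, 0.53, 1, 0, 0, 0.2, 0.53, 1, 0, 0]
}}

```text
clock: 27.05
position: [0.5521, 0.0183, 0.2193]
ee_rot: [-1.201, 1.219, -1.218]
force: [-0.5, -0.3, -1.4]
width: 0.343
```

Call:
{"name": "carry_out", "arguments": {
  "steps": [0.2, 0, 0.5, 0, 0, 0.2, 0, 1, 0, 0, 0.2, 0, 1, 0, 0]
}}

```text
clock: 27.35
position: [0.5493, 0.1207, 0.2188]
ee_rot: [-1.203, 1.218, -1.213]
force: [0.5, 0.3, -1.1]
width: 0.344
```

Call:
{"name": "carry_out", "arguments": {
  "steps": [0.2, 0, 0.5, 0, 0, 0.2, 0, 1, 0, 0, 0.2, 0, 1, 0, 0]
}}

```text
clock: 27.65
position: [0.5486, 0.2208, 0.2187]
ee_rot: [-1.203, 1.219, -1.213]
force: [-0.1, 0.6, -1.3]
width: 0.345
```

Call:
{"name": "carry_out", "arguments": {
  "steps": [0.2, 0, 0.5, 0, 0, 0.2, 0, 1, 0, 0, 0.2, 0, 1, 0, 0]
}}

```text
clock: 27.95
position: [0.5478, 0.3209, 0.2184]
ee_rot: [-1.203, 1.219, -1.212]
force: [-0.5, 0.3, -1.7]
width: 0.343
```

Call:
{"name": "carry_out", "arguments": {
  "steps": [0.2, 0, 0.15, 0, 0, 0.2, 0, 0.15, 0, 0, 0.2, 0, 0.15, 0, 0, 0.2, 0, 0.15, 0, 0]
}}

```text
clock: 28.35
position: [0.5506, 0.3258, 0.2195]
ee_rot: [-1.199, 1.225, -1.225]
force: [-0.4, 0.4, -1.0]
width: 0.342
```

```bash
python3 hold.py | grep -v ' 0.02'
```

```text
28.35 [0.5506 0.3258 0.2195] [-0.4  0.4 -1. ] 0.342 [-0.95  0.49  0.5   1.57 -0.25  1.14 -0.41]
cap red 4275 [471  34] [0.7976 0.4992 0.1032] [0.113 0.109 0.006]
cap blue 1716 [140 205] [0.4461 0.318  0.1397] [0.037 0.047 0.005]
cap yellow 176 [256 287] [0.5487 0.2083 0.1063] [0.029 0.013 0.004]
cap white 259 [335 191] [0.622  0.3238 0.1282] [0.008 0.033 0.004]
cap white 181 [319 223] [0.6108 0.2902 0.1159] [0.013 0.019 0.004]
cap white 1383 [256 245] [0.5511 0.3322 0.2416] [0.03  0.017 0.004]
```

Call:
{"name": "carry_out", "arguments": {
  "steps": [0.2, -0.01, 0.005, -0.5, 0, 0.2, -0.01, 0.005, -1, 0, 0.2, -0.01, 0.005, -1, 0]
}}

```text
clock: 28.7
position: [0.545, 0.3251, 0.1135]
ee_rot: [-1.211, 1.228, -1.225]
force: [-1.2, -1.3, -1.1]
width: 0.343
```

Call:
{"name": "carry_out", "arguments": {
  "steps": [0.2, 0, 0, -0.2, 0, 0.2, 0, 0, -0.3, 0, 0.2, 0, 0, -0.35, 0, 0.2, 0, 0, -0.36, 0, 0.2, 0, 0, -0.36, 0, 0.2, 0, 0, -0.36, 0, 0.55, 0, 0, -0.36, 0, 0.55, 0, 0, -0.36, 0]
}}

```text
clock: 29.5
position: [0.5494, 0.3279, 0.0838]
ee_rot: [-1.199, 1.223, -1.224]
force: [-0.1, 0.3, 0.1]
width: 0.468
```

Call:
{"name": "carry_out", "arguments": {
  "steps": [0.55, 0, 0, 0.5, 0, 0.55, 0, 0, 1, 0, 0.55, 0, 0, 1, 0, 0.55, 0, 0, 1, 0]
}}

```text
clock: 29.9
position: [0.5499, 0.3282, 0.185]
ee_rot: [-1.196, 1.223, -1.223]
force: [-0.2, -0.7, -0.7]
width: 0.551
```

Call:
{"name": "carry_out", "arguments": {
  "steps": [0.3, 0, -0.5, 0.4, 0, 0.3, 0, -0.5, 0.4, 0, 0.3, 0, -0.5, 0.4, 0]
}}

```text
clock: 30.2
position: [0.5501, 0.2753, 0.2241]
ee_rot: [-1.197, 1.226, -1.227]
force: [0.2, 0.5, 0.2]
width: 0.337
```

```bash
python3 caps.py; python3 bb.py|grep T
python3 - <<'E'
from m import *
s,im,d,cast,P=wray();save('w3',im)
# tilt/height check for white cap
M=capmasks(im);q=P[M['white']&(P[...,2]>.098)&(P[...,2]<.113)&(abs(P[...,0]-.55)<.03)];print('white',len(q),(q.min(0)+q.max(0))/2,np.ptp(q,axis=0))
im,d=get_image('top');save('top2',im)
P=pts('top',d);M=capmasks(im)
for n,m in(('bar',M['blue']&(P[...,2]>.028)&(P[...,2]<.045)&(P[...,1]<0)),):
    q=P[m];print(n,len(q),np.polyfit(q[:,1],q[:,0],1),(q.min(0)+q.max(0))/2,np.ptp(q,axis=0))
E
```

```text
30.2 [0.5501 0.2753 0.2241] [0.2 0.5 0.2] 0.337 [-0.9   0.45  0.51  1.63 -0.24  1.12 -0.35]
red 176 [0.54639785 0.15493623 0.10629527] [0.0278502  0.01284053 0.00355675]
blue 121 [0.54838516 0.12630281 0.1027965 ] [0.02858179 0.00973566 0.00904438]
green 769 [0.5501757  0.27216452 0.10321139] [0.03034072 0.02945592 0.01038786]
yellow 670 [0.54907861 0.23387847 0.10302615] [0.0304881  0.0631998  0.00993177]
T red 112 [153 202] [0.5449 0.1652 0.089 ] [0.028 0.03  0.041]
T blue 103 [171 202] [0.5463 0.1157 0.1059] [0.027 0.029 0.01 ]
T green 94 [112 200] [0.5481 0.2717 0.1058] [0.027 0.03  0.012]
T yellow 104 [132 201] [0.5483 0.2186 0.1055] [0.03  0.027 0.011]
white 866 [0.55033387 0.3255763  0.10359579] [0.0298334  0.0311374  0.00916599]
bar 118 [-0.00456623  0.53181159] [ 0.53290069 -0.19632386  0.03637349] [0.010467   0.08539488 0.01399637]
```

View pics/w3.png

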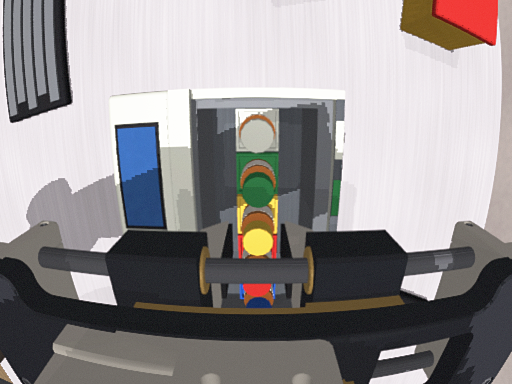

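Call:
{"name": "carry_out", "arguments": {
  "steps": [0.5, 0, -0.5, 0, 0, 0.5, 0, -1, 0, 0, 0.5, 0, -1, 0, 0]
}}

```text
clock: 30.75
position: [0.5494, 0.1701, 0.2231]
ee_rot: [-1.199, 1.228, -1.233]
force: [0.1, 0.9, 0.1]
width: 0.486
```

Call:
{"name": "carry_out", "arguments": {
  "steps": [0.5, 0, -0.5, 0, 0, 0.5, 0, -1, 0, 0, 0.5, 0, -1, 0, 0]
}}

```text
clock: 31.05
position: [0.549, 0.0702, 0.2232]
ee_rot: [-1.198, 1.229, -1.233]
force: [-0.6, -0.4, 0.9]
width: 0.495
```

Call:
{"name": "carry_out", "arguments": {
  "steps": [0.5, 0, -0.5, 0, 0, 0.5, 0, -1, 0, 0, 0.5, 0, -1, 0, 0]
}}

```text
clock: 31.35
position: [0.5486, -0.0297, 0.2233]
ee_rot: [-1.198, 1.229, -1.233]
force: [-0.4, -0.3, -0.4]
width: 0.497
```

Call:
{"name": "carry_out", "arguments": {
  "steps": [0.5, -0.15, -0.5, 0, 0, 0.5, -0.15, -0.9, -0.2, 0, 0.5, -0.15, -0.9, -0.2, 0, 0.5, -0.15, -0.9, -0.2, 0]
}}

```text
clock: 31.75
position: [0.5338, -0.1124, 0.2024]
ee_rot: [-1.2, 1.227, -1.225]
force: [0.8, 1.1, 0.3]
width: 0.501
```

```bash
cat > cov.py <<'E'
from m import *
import sys
s,im,d,cast,P=wray();R=Ro.from_rotvec(s['ee_rot']).as_matrix()
print(s['clock'],s['position'].round(4),s['force'].round(1),round(s['width'],3),s['joints'].round(2),'jaw',np.degrees(np.arctan2(R[1,2],R[0,2])).round(2))
M=capmasks(im);z0=float(sys.argv[2]) if len(sys.argv)>2 else 0.
q=P[M['blue']&(abs(P[...,2]-z0-.036)<.006)&(np.hypot(P[...,0]-s['position'][0],P[...,1]-s['position'][1])<.15)]
if len(q)>50:
    r=cv2.minAreaRect((q[:,:2]*1000).astype(np.float32));print('bar',len(q),r,np.median(q[:,2]))
save(sys.argv[1],im)
E
python3 cov.py w4
```

```text
31.75 [ 0.5338 -0.1124  0.2024] [0.8 1.1 0.3] 0.501 [-0.34  0.36  0.6   1.84 -0.24  1.02  0.34] jaw -1.26
bar 498 ((534.7080688476562, -186.87185668945312), (11.71772575378418, 66.24337768554688), 0.5284820795059204) 0.0369770051954913
```

View pics/w4.png

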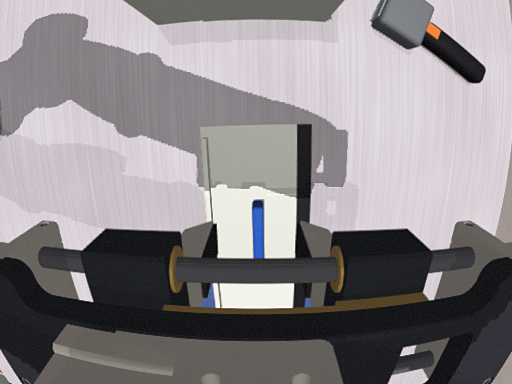

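Call:
{"name": "carry_out", "arguments": {
  "steps": [0.5, 0.005, -0.5, 0, 0.035, 0.5, 0.005, -0.85, 0, 0.035, 0.5, 0.005, -0.85, -0.5, 0.035, 0.5, 0.005, -0.85, -1, 0.035, 0.5, 0.005, -0.85, -1, 0.035, 0.5, 0.005, -0.85, -1, 0.035]
}}

```text
clock: 32.4
position: [0.535, -0.1958, 0.1036]
ee_rot: [-1.215, 1.203, -1.201]
force: [0.5, -1.8, 0.2]
width: 0.498
```

Call:
{"name": "carry_out", "arguments": {
  "steps": [0.5, 0, 0, -0.5, 0, 0.5, 0, 0, -0.85, 0, 0.5, 0, 0, -0.88, 0, 0.5, 0, 0, -0.88, 0, 0.05, 0, 0, -0.88, 0, 0.05, 0, 0, -0.88, 0, 0.05, 0, 0, -0.88, 0, 0.05, 0, 0, -0.88, 0, 0.05, 0, 0, -0.88, 0, 0.05, 0, 0, -0.88, 0],
  "grip_force": 45
}}

```text
clock: 33.4
position: [0.5347, -0.1973, 0.0158]
ee_rot: [-1.212, 1.204, -1.204]
force: [-1.8, 0.6, 6.5]
width: 0.15
```

```bash
python3 cov.py w5
```

```text
33.4 [ 0.5347 -0.1973  0.0158] [-1.8  0.6  6.5] 0.15 [-0.06  0.64  0.46  1.94 -0.45  0.66  0.69] jaw 0.43
bar 2682 ((535.2677001953125, -194.1083984375), (13.121885299682617, 80.5693588256836), 0.48233452439308167) 0.036938830070537276
```

Call:
{"name": "carry_out", "arguments": {
  "steps": [0.05, 0, 0, 0.3, 0, 0.05, 0, 0, 0.6, 0, 0.05, 0, 0, 0.6, -1, 0.05, 0, 0, 0.6, -1, 0.05, 0, 0, 0.6, -1, 0.05, 0, 0, 0.6, -1, 0.05, 0, 0, 0.6, -1, 0.05, 0, 0, 0.6, -1]
}}

```text
clock: 34.25
position: [0.5343, -0.1969, 0.0748]
ee_rot: [-0.734, 1.758, -1.757]
force: [-0.7, 0.2, -3.6]
width: 0.146
```

Call:
{"name": "carry_out", "arguments": {
  "steps": [0.05, 0, 0, 0, -1, 0.05, 0, 0, 0, -1, 0.05, 0, 0, 0, -1, 0.05, 0, 0, 0, -1, 0.05, 0, 0, 0, -1, 0.05, 0, 0, 0, -1, 0.05, 0, 0, 0, -1]
}}

```text
clock: 34.95
position: [0.5344, -0.1972, 0.0749]
ee_rot: [-0.014, 2.216, -2.216]
force: [0.0, -0.2, -2.3]
width: 0.147
```

```bash
python3 cov.py w6 0.06
python3 - <<'E'
from h import *
im,d=get_image('top');save('top3',im)
E
```

```text
34.95 [ 0.5344 -0.1972  0.0749] [ 0.  -0.2 -2.3] 0.147 [-0.36  0.7   0.96  1.92 -0.73  0.91 -0.59] jaw -89.32
bar 2624 ((538.7122192382812, -197.65957641601562), (80.72898864746094, 12.858133316040039), 0.5476462841033936) 0.09599253197236417
```

View pics/top3.png

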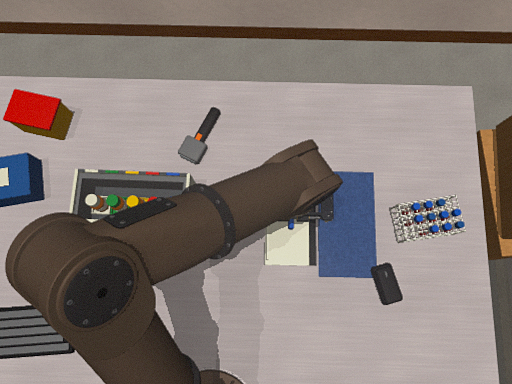

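Call:
{"name": "carry_out", "arguments": {
  "steps": [0.05, 0, 0, -0.4, 0, 0.05, 0, 0, -0.57, 0, 0.05, 0, 0, -0.59, 0, 0.05, 0, 0, -0.59, 0, 0.5, 0, 0, -0.59, 0, 0.5, 0, 0, -0.59, 0, 0.5, 0, 0, -0.59, 0, 0.5, 0, 0, -0.3, 0, 0.5, 0, 0, 0.1, 0, 0.5, 0, 0, 0.1, 0]
}}

```text
clock: 36.05
position: [0.5368, -0.1991, 0.0897]
ee_rot: [-0.001, 2.212, -2.217]
force: [1.1, -0.3, -0.4]
width: 0.497
```

Call:
{"name": "carry_out", "arguments": {
  "steps": [0.5, 0, 0, 0, 1, 0.5, 0, 0, 0, 1, 0.5, 0, 0, 0, 1, 0.5, 0, 0, 0, 1, 0.5, 0, 0, 0, 1, 0.5, 0, 0, 0, 1]
}}

```text
clock: 36.65
position: [0.5347, -0.1973, 0.0855]
ee_rot: [-0.737, 1.752, -1.752]
force: [0.2, -0.7, -0.6]
width: 0.504
```

Call:
{"name": "carry_out", "arguments": {
  "steps": [0.5, 0, 0, 0, 1, 0.5, 0, 0, 0, 1, 0.5, 0, 0, 0, 1, 0.5, 0, 0, 0, 1, 0.5, 0, 0, 0, 1, 0.5, 0, 0, 0, 1]
}}

```text
clock: 37.25
position: [0.5345, -0.1974, 0.0853]
ee_rot: [-1.213, 1.203, -1.203]
force: [-0.5, -0.3, 0.1]
width: 0.501
```

Call:
{"name": "carry_out", "arguments": {
  "steps": [0.5, 0, 0, 0, 1, 0.5, 0, 0, 0, 1, 0.5, 0, 0, 0, 1, 0.5, 0, 0, 0, 1, 0.5, 0, 0, 0, 1, 0.5, 0, 0, 0, 1]
}}

```text
clock: 37.85
position: [0.5344, -0.1974, 0.0852]
ee_rot: [-1.483, 0.609, -0.608]
force: [-0.5, -0.8, -0.9]
width: 0.499
```

Call:
{"name": "carry_out", "arguments": {
  "steps": [0.5, 0, 0, 0, 1, 0.5, 0, 0, 0, 1, 0.5, 0, 0, 0, 1, 0.5, 0, 0, 0, 1, 0.5, 0, 0, 0, 1, 0.5, 0, 0, 0, 1, 0.5, 0, 0, 0, 1]
}}

```text
clock: 38.55
position: [0.5345, -0.1973, 0.0851]
ee_rot: [-1.57, -0.001, 0.002]
force: [0.5, 0.3, 0.8]
width: 0.497
```

```bash
python3 cov.py w7
```

```text
38.55 [ 0.5345 -0.1973  0.0851] [0.5 0.3 0.8] 0.497 [ 0.19  0.5   0.1   1.87 -0.07  0.77  1.9 ] jaw 90.11
bar 1866 ((533.0261840820312, -198.2974395751953), (86.88703155517578, 12.650952339172363), 0.5787927508354187) 0.03697618850968097
```

Call:
{"name": "carry_out", "arguments": {
  "steps": [0.5, 0, 0, -0.5, 0, 0.5, 0, 0, -0.68, 0, 0.5, 0, 0, -0.695, 0, 0.5, 0, 0, -0.695, 0, 0.05, 0, 0, -0.695, 0, 0.05, 0, 0, -0.695, 0, 0.05, 0, 0, -0.695, 0, 0.05, 0, 0, -0.695, 0, 0.05, 0, 0, -0.695, 0, 0.05, 0, 0, -0.695, 0]
}}

```text
clock: 39.6
position: [0.5349, -0.1973, 0.0162]
ee_rot: [-1.571, -0.006, 0.006]
force: [-1.9, 0.3, 5.5]
width: 0.151
```

Call:
{"name": "carry_out", "arguments": {
  "steps": [0.05, 0, 0, 0.3, 0, 0.05, 0, 0, 0.7, 0, 0.05, 0, 0, 1, 0, 0.05, 0, 0, 1, -1, 0.05, 0, 0, 1, -1, 0.05, 0, 0, 1, -1, 0.05, 0, 0, 1, -1, 0.05, 0, 0, 1, -1, 0.05, 0, 0, 1, -1]
}}

```text
clock: 40.5
position: [0.5342, -0.1969, 0.1152]
ee_rot: [-1.483, 0.611, -0.61]
force: [0.6, -0.2, -2.3]
width: 0.146
```

Call:
{"name": "carry_out", "arguments": {
  "steps": [0.05, 0, 0, 0.3, -1, 0.05, 0, 0, 0.8, -1, 0.05, 0, 0, 0.9, -1, 0.05, 0, 0, 0.9, -1, 0.05, 0, 0, 0.9, -1, 0.05, 0, 0, 0.9, -1, 0.05, 0, 0, 0.9, -1]
}}

```text
clock: 41.2
position: [0.5343, -0.197, 0.2054]
ee_rot: [-1.215, 1.202, -1.201]
force: [0.4, 0.8, -3.3]
width: 0.148
```

```bash
python3 cov.py w8 0.19
```

```text
41.2 [ 0.5343 -0.197   0.2054] [ 0.4  0.8 -3.3] 0.148 [-0.14  0.39  0.55  1.77 -0.23  1.04  0.5 ] jaw 0.59
bar 2755 ((534.8796997070312, -193.0870819091797), (13.070579528808594, 82.25695037841797), 0.8522652387619019) 0.22610887111112885
```

View pics/w8.png

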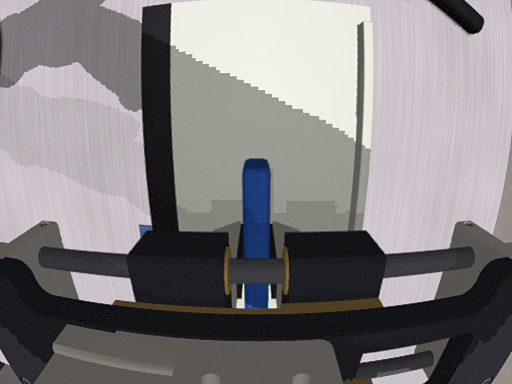

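Call:
{"name": "carry_out", "arguments": {
  "steps": [0.05, 0, 0.4, 0, -0.039, 0.05, 0.1, 0.8, 0, -0.039, 0.05, 0.1, 1, 0, -0.039, 0.05, 0.1, 1, 0, -0.039]
}}

```text
clock: 41.65
position: [0.5449, -0.093, 0.2052]
ee_rot: [-1.202, 1.221, -1.218]
force: [0.6, -0.3, -2.9]
width: 0.15
```

Call:
{"name": "carry_out", "arguments": {
  "steps": [0.05, 0.1, 0.4, 0, 0, 0.05, 0.2, 0.8, 0, 0, 0.05, 0.2, 1, 0, 0, 0.05, 0.2, 1, 0, 0]
}}

```text
clock: 42.05
position: [0.5647, 0.0062, 0.2052]
ee_rot: [-1.202, 1.222, -1.219]
force: [-0.4, -0.7, -3.3]
width: 0.146
```

Call:
{"name": "carry_out", "arguments": {
  "steps": [0.05, 0, 0.4, 0, 0, 0.05, 0, 0.8, 0, 0, 0.05, 0, 1, 0, 0, 0.05, 0, 1, 0, 0]
}}

```text
clock: 42.45
position: [0.5644, 0.1054, 0.2054]
ee_rot: [-1.201, 1.222, -1.221]
force: [-0.6, -0.3, -3.1]
width: 0.146
```

Call:
{"name": "carry_out", "arguments": {
  "steps": [0.05, 0, 0.4, 0, 0, 0.05, 0, 0.8, 0, 0, 0.05, 0, 1, 0, 0, 0.05, 0, 1, 0, 0]
}}

```text
clock: 42.85
position: [0.5645, 0.2048, 0.2053]
ee_rot: [-1.201, 1.223, -1.222]
force: [0.1, -0.6, -2.5]
width: 0.15
```

Call:
{"name": "carry_out", "arguments": {
  "steps": [0.05, 0, 0.165, 0, 0, 0.05, 0, 0.165, -0.2, 0, 0.05, 0, 0.165, -0.45, 0, 0.05, 0, 0.165, -0.55, 0, 0.05, 0, 0.165, -0.55, 0, 0.05, 0, 0.165, -0.55, 0]
}}

```text
clock: 43.45
position: [0.5653, 0.2186, 0.1515]
ee_rot: [-1.197, 1.226, -1.227]
force: [0.7, -0.8, -2.3]
width: 0.147
```

```bash
python3 cov.py w9 0.134
python3 - <<'E'
from m import *
s,im,d,cast,P=wray();np.savez('pics/w9.npz',P=P,im=im)
a=np.radians(-1.1);O=np.array([.5465,.2195])
Q=P.copy();e=P[...,:2]-O;Q[...,0]=e@[np.cos(a),np.sin(a)];Q[...,1]=e@[-np.sin(a),np.cos(a)]
for y in (.0,.04,.08,.12):
    m=(abs(Q[...,1]-y)<.004);q=Q[m];o=np.argsort(q[:,0]);q=q[o]
    q=q[(q[:,0]>-.14)&(q[:,0]<.1)];
    print(y,[(round(1000*x),round(1000*z)) for x,_,z in q[::max(1,len(q)//28)]])
E
```

```text
43.45 [0.5653 0.2186 0.1515] [ 0.7 -0.8 -2.3] 0.147 [-0.76  0.5   0.44  1.74 -0.25  0.96 -0.25] jaw -1.37
bar 2750 ((566.1878662109375, 222.42559814453125), (82.89028930664062, 13.086822509765625), 89.24011993408203) 0.17224166237703462
0.0 [(-129, 136), (-114, 138), (-101, 141), (-91, 137), (-80, 138), (-72, 261), (-68, 261), (-64, 137), (-60, 137), (-59, 261), (-55, 138), (-53, 262), (-40, 142), (-28, 142), (-16, 142), (-3, 143), (14, 173), (21, 173), (28, 142), (48, 143), (59, 143), (69, 142), (82, 263), (84, 259), (85, 257), (86, 261), (91, 262), (97, 263), (99, 221)]
0.04 [(-129, 136), (-111, 139), (-97, 140), (-85, 139), (-74, 138), (-66, 138), (-63, 244), (-61, 251), (-59, 117), (-54, 138), (-46, 143), (-37, 144), (-28, 142), (-20, 142), (-13, 143), (-6, 142), (0, 242), (6, 228), (13, 171), (19, 172), (24, 171), (31, 143), (39, 144), (47, 143), (55, 144), (63, 141), (72, 144), (78, 149), (97, 253)]
0.08 [(-129, 136), (-114, 140), (-102, 139), (-91, 139), (-82, 139), (-73, 139), (-64, 138), (-57, 139), (-45, 143), (-38, 143), (-30, 143), (-24, 143), (-17, 142), (-10, 143), (-4, 144), (3, 142), (9, 143), (15, 143), (22, 143), (28, 143), (34, 142), (41, 144), (47, 143), (53, 142), (60, 144), (67, 142), (74, 144), (78, 154), (84, 154)]
0.12 [(-130, 136), (-115, 137), (-102, 139), (-92, 140), (-82, 138), (-73, 138), (-64, 138), (-57, 139), (-45, 143), (-37, 143), (-30, 142), (-24, 143), (-17, 142), (-10, 144), (-3, 143), (3, 143), (9, 144), (16, 142), (22, 144), (28, 144), (34, 144), (41, 143), (47, 143), (54, 144), (61, 142), (67, 144), (75, 142), (78, 147), (84, 154)]
```

View pics/w9.png

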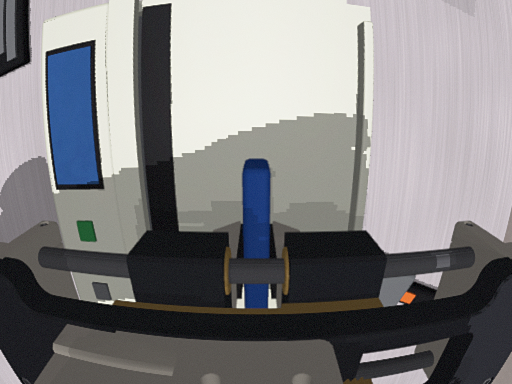

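Call:
{"name": "carry_out", "arguments": {
  "steps": [0.05, 0, 0.005, -0.05, 0, 0.05, 0, 0.005, -0.09, 0, 0.05, 0, 0.005, -0.1, 0, 0.05, 0, 0.005, -0.1, 0]
}}

```text
clock: 43.95
position: [0.5646, 0.2199, 0.1411]
ee_rot: [-1.198, 1.226, -1.226]
force: [-1.4, 0.1, 0.9]
width: 0.15
```

Call:
{"name": "carry_out", "arguments": {
  "steps": [0.35, 0, 0, 0, 0, 0.35, 0, 0, 0, 0, 0.35, 0, 0, 0, 0, 0.35, 0, 0, 0, 0]
}}

```text
clock: 44.35
position: [0.5648, 0.2197, 0.1408]
ee_rot: [-1.198, 1.226, -1.226]
force: [0.2, 0.6, 0.0]
width: 0.344
```

```bash
cat > tilt.py <<'E'
from m import *
s,im,d,cast,P=wray();print(s['clock'],s['position'].round(4),s['force'].round(1),round(s['width'],3))
a=np.radians(-1.1);O=np.array([.5465,.2195])
e=P[...,:2]-O;X=e@[np.cos(a),np.sin(a)];Y=e@[-np.sin(a),np.cos(a)];Z=P[...,2]
hsv=cv2.cvtColor(im,cv2.COLOR_RGB2HSV)
m=(X>-.03)&(X<.045)&(Y>.06)&(Y<.125)&(Z>.1)&(Z<.16);A=np.c_[X[m],Y[m],np.ones(m.sum())];c=np.linalg.lstsq(A,Z[m],rcond=None)[0]
print('plane slope x,y',c[:2],'top z at x=0',c[2],'at -60',c@[-.06,.09,1],'n',m.sum())
k=(hsv[...,2]<70)&(X>-.075)&(X<-.02)&(Y>.03)&(Y<.125)&(Z>.1)&(Z<.15)
if k.sum()>20: print('stripe x',np.percentile(X[k],[1,50,99]),'z',np.median(Z[k]),k.sum())
p=(Z>.09)&(Z<.16)&(Y>.05)&(Y<.16)&(X>-.03)&(X<.05);
j=(hsv[...,0]>100)&(hsv[...,0]<130)&(hsv[...,1]>140)&(Z>.13)&(Z<.19)&(abs(X)<.05)&(abs(Y)<.06)
print('bar x',np.percentile(X[j],[1,50,99]),'y',np.percentile(Y[j],[1,99]))
save('t%d'%(s['clock']*100),im)
E
python3 tilt.py
```

```text
44.35 [0.5648 0.2197 0.1408] [0.2 0.6 0. ] 0.344
plane slope x,y [0.08723926 0.00050241] top z at x=0 0.12607855814877203 at -60 0.12088942002545855 n 13874
stripe x [-0.05963664 -0.04152034 -0.029337  ] z 0.1229512763041504 5666
bar x [0.01100645 0.01796295 0.02537824] y [-0.03818145  0.04630914]
```

Call:
{"name": "carry_out", "arguments": {
  "steps": [0.35, -0.06, 0, 0, 0, 0.35, -0.09, 0, 0, 0, 0.35, -0.11, 0, 0, 0, 0.35, -0.13, 0, 0, 0, 0.35, -0.15, 0, 0, 0, 0.35, -0.17, 0, 0, 0, 0.35, -0.19, 0, 0, 0, 0.35, -0.2, 0, 0, 0, 0.35, -0.2, 0, 0, 0]
}}

```text
clock: 45.3
position: [0.5444, 0.2198, 0.1407]
ee_rot: [-1.199, 1.226, -1.226]
force: [0.7, 0.6, -0.1]
width: 0.349
```

```bash
python3 tilt.py
```

```text
45.3 [0.5444 0.2198 0.1407] [ 0.7  0.6 -0.1] 0.349
plane slope x,y [ 0.07989212 -0.00039053] top z at x=0 0.12674039443004814 at -60 0.12191171954847205 n 14038
stripe x [-0.05647312 -0.04820387 -0.0401306 ] z 0.12347144869043564 3941
bar x [5.30511850e-05 6.48648130e-03 1.43498981e-02] y [-0.03905274  0.04619469]
```

Call:
{"name": "carry_out", "arguments": {
  "steps": [0.35, -0.015, 0, 0, 0, 0.35, -0.025, 0, 0, 0, 0.35, -0.035, 0, 0, 0, 0.35, -0.04, 0, 0, 0, 0.35, -0.04, 0, 0, 0]
}}

```text
clock: 45.85
position: [0.5405, 0.2197, 0.1407]
ee_rot: [-1.198, 1.226, -1.226]
force: [0.5, 0.4, -1.5]
width: 0.351
```

```bash
python3 tilt.py
```

```text
45.85 [0.5405 0.2197 0.1407] [ 0.5  0.4 -1.5] 0.351
plane slope x,y [7.72891264e-02 1.27223022e-05] top z at x=0 0.12685368552579282 at -60 0.12221748294991581 n 14058
stripe x [-0.05621712 -0.05012486 -0.04392217] z 0.12357923110813937 2991
bar x [-0.00380761  0.00270854  0.00964953] y [-0.03907904  0.04611956]
```

Call:
{"name": "carry_out", "arguments": {
  "steps": [0.35, -0.01, 0, 0, 0, 0.35, -0.02, 0, 0, 0, 0.35, -0.03, 0, 0, 0, 0.35, -0.04, 0, 0, 0, 0.35, -0.05, 0, 0, 0, 0.35, -0.05, 0, 0, 0]
}}

```text
clock: 46.5
position: [0.5354, 0.2198, 0.1408]
ee_rot: [-1.198, 1.226, -1.226]
force: [0.5, 0.4, -0.1]
width: 0.351
```

```bash
python3 tilt.py
```

```text
46.5 [0.5354 0.2198 0.1408] [ 0.5  0.4 -0.1] 0.351
plane slope x,y [ 0.001086   -0.00032226] top z at x=0 0.1222180333636201 at -60 0.12212387054707798 n 13111
stripe x [-0.05626295 -0.05332421 -0.05030556] z 0.12272040376555174 1463
bar x [-0.00823182 -0.0016204   0.00539176] y [-0.04009452  0.04609182]
```

Call:
{"name": "carry_out", "arguments": {
  "steps": [0.35, 0.085, 0, 0, 0, 0.35, 0.085, 0, 0, 0, 0.5, 0.085, 0, 0, 0, 0.5, 0.085, 0, 0.2, 0, 0.5, 0.085, 0, 0.6, 0, 0.5, 0.085, 0, 1, 0, 0.5, 0.085, 0, 1, 0]
}}

```text
clock: 47.25
position: [0.5469, 0.2204, 0.2461]
ee_rot: [-1.19, 1.223, -1.227]
force: [0.3, 0.1, -0.1]
width: 0.502
```

Call:
{"name": "carry_out", "arguments": {
  "steps": [0.5, -0.5, 0, 0.3, 0, 0.5, -1, 0, 0.6, 0, 0.5, -1, 0, 0.6, 0, 0.5, -1, 0, 0.6, 0]
}}

```text
clock: 47.65
position: [0.4427, 0.2204, 0.3019]
ee_rot: [-1.197, 1.225, -1.223]
force: [0.2, -0.8, -0.2]
width: 0.498
```

```bash
python3 tilt.py
python3 - <<'E'
from m import *
s,im,d,c,P=wray();a=im
b,d=get_image('top');save('fin',np.hstack([cv2.resize(a,(400,300)),cv2.resize(b[100:300,30:297],(400,300))]))
E
```

```text
47.65 [0.4427 0.2204 0.3019] [ 0.2 -0.8 -0.2] 0.498
plane slope x,y [0.00074339 0.00012072] top z at x=0 0.122226195934601 at -60 0.12219245723626627 n 3282
stripe x [-0.05117391 -0.05074249 -0.05033654] z 0.12241588899290229 25
bar x [-0.00917458 -0.00532088  0.00372181] y [-0.04030906  0.0452128 ]
```

View pics/fin.png

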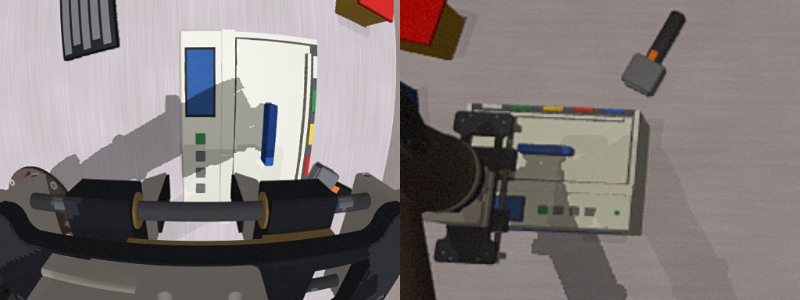

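The cover lies flat in its recess with the tongue stripe under the lip. The arm is clear of everything, so I'm handing in.

```bash
python3 -c "
from cell import arm
print(arm.sign_off())"
```

```text
the job is handed in; nothing more can be done
None
```

The job is done and handed in at about 48 s of the 210 s allowed. `sign_off` gives no verdict, so the results below rest on my own camera measurements.

- **Bottles:** I swapped red and blue, using the yellow holder as a stopover. Yellow, green and white were all present and went from the bench into their own holders. The last look before the cover went on showed all five caps at the right height and within about 3 mm of their holder centres. I could not see them after that.
- **Cover:** it had been knocked about 5 cm aside, so I located it again. I turned it 180° with one regrip and set it on the far rim with the tongue down. I then pushed it in under the lip while it was tilted:
  - **Under the lip, still tilted:** tilt was about 0.077 rad, with the tongue at roughly x -61 mm by the bar's position. Working back from the slope gives about -59 mm, so the margin past the required -58 mm is 1 to 3 mm.
  - **At the end:** the cover is flat (slope about 0.001) and its underside is at about z 116 mm. It is about 1 mm off centre in x and y, with the tongue at about -68 mm. The gripper was open and clear.
- **Other objects:** I did not touch the tube rack, mouse or scanner. The scanner looks unmoved in the last picture. The rack and mouse were outside it, and I last saw them in place in a top view while the cover was being turned.

No check failed. The last distant wrist view read the grip bar's x range as about -9 to +4 mm. That is slightly off the close reading of about -8 to +5 mm, and I trusted the close one.

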